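Hang the serving paddle on the rail with an S-hook

ROBOT

A 6-joint arm with a two-finger parallel gripper is mounted at the origin on a cart in front of the work surface, level with it; the furniture and walls round the work are solid. World frame = base frame: x ahead of the robot, y to its left, z up, the work surface at z = 0. Lengths are in m, angles in rad, forces in N, time in s.
With the tool pointing down it reaches from about 0.275 to 0.85 m from the base axis. Payload 5.2 kg.
Tool frame: the origin (TCP) lies between the finger pads; the fingertips stand arm.tcp_to_tips ahead of it and the grasp point (between the pads) lies 11 mm behind it (arm.tcp_to_tips is the distance from the TCP to the fingertips, in m); z points along the fingers, y is the line along which they close (so a half turn about z gives the same grasp; the last joint's range is limited). The gripper opens to 85 mm and grips with 20 to 120 N. Pads are 22 mm wide; open, the fingers measure 114 mm over their backs; the gripper's body (76 mm by 85 mm) begins 54 mm behind the grasp point. The pads swing forward as they close: fully open they stand 13 mm farther back than shut.
Start: joints at [-1.311, 0.259, 1.535, -0, 1.348, -0.203], TCP at [0.246, -0.492, 0.239] pointing down, gripper open.
Joint ranges: [-3.14, 3.14], [-0.91, 2.08], [0.19, 2.58], [-1.22, 4.36], [0.22, 2.71], [-3.12, 3.12]. Speed limits (rad/s): [2.57, 2.57, 3.14, 3.14, 3.14, 3.14].

INTERFACE

Orientations are given as a unit quaternion [x, y, z, w].
In Python, from rig import arm gives the robot as it stands.
- The arm moves only by the shell command python3 drive.py 'ROWS' [OPENING]. ROWS is rows parted by semicolons, their numbers by spaces, 1 to 8 of them, each of 6 numbers: dx, dy, dz in m, then a rotation vector rx, ry, rz in rad; each row is the pose to reach, as a shift and turn from the pose commanded when the command began, along the tool's axes at that moment; what a row does not reach only later rows make up. A row lasts 1/8 s, in which the tool goes at most 0.0625 m and 0.188 rad, less where a joint would pass 70% of its speed; a pose out of reach is approached as far as the arm can. OPENING is the finger opening in m, set as the command begins (- or left out keeps the last). The fingers move at their own pace and stop on an object; the grip force is fixed at half the most. Time passes only in rows, so rows that do not move let the fingers close. It prints the time, the measured TCP pose, the force, the opening and the grip force at its end.
- arm.read_state(): the state, without advancing time (a new reading comes with each control period).
- arm.read_camera(name): name is "scene" or "top"; returns a dict with "pixels" (400x640x3 uint8, blue, green, red), "K" (3x3 intrinsics, pixels), "rvec" (rotation vector, rad) and "tvec" (3), from world to camera coordinates, as OpenCV has them. Camera axes: x right, y down, z forward; pixel columns grow to the right and rows downward; lengths in m; the calibration is good to about 2 mm. A picture is of the moment at which its call begins. There is no depth.
- arm.hand_in(): hands the job in; it is judged then, once.
The state is a dict: "time": time; "joints": joint angles; "qvel": joint speeds; "tau": joint torques, N m; "tcp_pos": TCP position; "orientation": TCP orientation; "ft_force": force on the tool from outside, world axes, zero at the start; "ft_torque": the same for the moment, N m; "finger_gap": finger opening in m; "grip_force": force on a finger pad.
Only numpy, scipy, OpenCV 4.12 (cv2) and the standard library are available. Lean on these libraries where they do the work, as an engineer would, in place of code of your own. Each camera call takes 0.05 s, during which the arm holds its last target. There are 200 camera calls.

TASK

Take the steel S-hook out of its wooden block, hook it from underneath through the hole in the steel hanging tab of the white ceramic serving paddle, and lift the paddle off its rest with the hook, never touching the paddle with the robot itself. Hang the hook with the paddle on it over the standing rail near its middle, and let go so that both hang still. Handle the paddle gently and leave the other things where they are.

Things in the scene. Friction and masses are not known exactly. Their poses are not given: they have to be found in the camera images.
- s_hook: Steel S-hook, 6 mm round bar, 148 mm tall, 70 g, flat in its x-z plane, upright in the block. Origin at its lowest point. Bar centre line (x, z mm): lower tip (-16, 33), (-16, 19), half circle r 16 below to (16, 19), (16, 55), slant to (-20, 80), (-24, 85), (-24, 121), half circle r 24 above to (24, 121), upper tip (24, 108). Lower hook opens up, tip on its -x side; upper opens down, tip at +x.
- hook_grip (a point): Point on the straight upright piece of the S-hook, at (-24, 0, 105) mm in the hook's frame: pinch it here from above, fingers closing along the hook's y (the bar is 6 mm thick). Axes as the hook's.
- hook_tip (a point): End of the lower hook's tip, at (-16, 0, 36.5) mm in the hook's frame. Axes as the hook's.
- hook_bottom (a point): Inside of the lower hook's bend, where the load hangs, at (0, 0, 6) mm in the hook's frame.
- hook_crook (a point): Where the rail's axis lies when the upper hook hangs on it, at (0, 0, 136) mm in the hook's frame.
- hook_block: Dark wooden block, 90 x 50 x 42 mm, fixed; origin under its centre. A slot along x (39.5 x 8 mm, 36 mm deep, open at the top) holds the lower part of the S-hook; lift the hook straight up by 45 mm to free it.
- paddle: White ceramic serving paddle, 8 mm thick, about 0.35 kg: blade 100 x 90 mm, handle 36 mm wide, a stiff steel pull-out hanging tab in the handle's end. Origin at the centre of the blade's underside; axes upright as it lies at the start (x level, towards the tab). It lies loose on the rest, sloping up 40 degrees towards the tab, its low edge on the lip; handle end and tab stick out free.
- rest: Light wooden rest, base 130 x 90 mm, fixed; origin under its centre. Two bars slope up 40 degrees towards +x, with a lip at the low end against which the blade rests; they carry the blade only, ending about 45 mm before the hole at the nearest.
- rail: Standing steel rail, fixed: round bar of 12 mm diameter along y, its axis 320 mm above the worktop, on two posts 280 mm apart. Origin on the worktop under its middle.
- rail_mid (a point): Middle of the rail's bar, on its axis. Axes as the rail's.
- apple: Red apple, 70 mm; origin under it. Leave alone.
- lemon: Lemon, 78 mm long; origin under it. Leave alone.
- mandarin: Mandarin, 58 mm; origin under it. Leave alone.
- tab_mid (a point): Mean place of the tab's hole, fixed in the paddle, at (104.5, 0, 4) mm from blade_mid, same axes. The tab (28 x 6 mm section) is pulled out by an unknown amount: its round 10 mm hole lies up to 8 mm short of or beyond this point along x, always 14.5 mm from the tab's end: look or feel. It slides at over 10 N. An upright hook tip jams in the sloping hole: it must go in along z, from below.
- blade_mid (a point): Centre of the blade's underside. Axes along the paddle: x along the handle to the tab, y across, z out of the upper face. The blade's low edge lies at x = -50 mm.

How it is judged:
By the outcome, as a careful person would: the job done as asked, in the order asked, and still so for the second after the job is handed in, with the robot touching nothing.
It also fails if it takes over 72 s, if anything falls off the work surface, if the arm or the gripper's body presses on something with over 40 N, if the wrist force passes 120 N, or if a joint passes its speed limit or range.

## Working session

There is one attempt and no reset: what is moved stays moved. The work goes in short steps, Python scripts to look and compute and a shell command to move; the robot and the scene stay as the last step left them, time stands still between calls to the robot, and variables do not carry over. Pictures are saved under pics/ and viewed, at most 10 in all, crops included, and the job is handed in when it is done.

```bash
ls; mkdir -p pics; cat > h.py <<'E'
import numpy as np, cv2
from rig import arm
from scipy.spatial.transform import Rotation as R
def cam(n):
    c=arm.read_camera(n); c['R']=cv2.Rodrigues(np.array(c['rvec'],float))[0]; c['t']=np.array(c['tvec'],float).ravel(); return c
def ray(c,uv):
    d=c['R'].T@np.linalg.inv(c['K'])@np.array([uv[0],uv[1],1.]); o=-c['R'].T@c['t']; return o,d/np.linalg.norm(d)
def onz(c,uv,z):
    o,d=ray(c,uv); return o+d*(z-o[2])/d[2]
def proj(c,p):
    return cv2.projectPoints(np.atleast_2d(np.array(p,float)),c['R'],c['t'],c['K'],None)[0][:,0]
def tri(c1,u1,c2,u2):
    o1,d1=ray(c1,u1);o2,d2=ray(c2,u2)
    s=np.linalg.lstsq(np.c_[d1,-d2],o2-o1,rcond=None)[0]
    a=o1+d1*s[0];b=o2+d2*s[1];return (a+b)/2,np.linalg.norm(a-b)
E
python3 - <<'E'
from h import *
for n in('scene','top'):
    c=cam(n); cv2.imwrite(f'pics/{n}0.png',c['pixels']); print(n,c['K'],-c['R'].T@c['t'],c['R'])
s=arm.read_state();print(s['time'],s['tcp_pos'],s['orientation'],arm.tcp_to_tips)
E
```

```text
drive.py
pics
rig.py
scene [[365.95368471   0.         323.8314199 ]
 [  0.         365.95368471 199.13760739]
 [  0.           0.           1.        ]] [-0.05457756  0.66870187  0.6272037 ] [[-0.58230841 -0.81265796  0.02244878]
 [-0.39869512  0.26140166 -0.87904003]
 [ 0.70849073 -0.52082262 -0.47621915]]
top [[412.91269431   0.         320.74791101]
 [  0.         412.91269431 199.13156089]
 [  0.           0.           1.        ]] [0.43485837 0.23120257 1.3435596 ] [[-0.01324806 -0.99982667  0.01308162]
 [-0.99453767  0.01182109 -0.10370673]
 [ 0.10353412 -0.01438408 -0.99452189]]
0.1 [ 0.24544488 -0.49168882  0.23855395] [ 9.73345888e-01  2.29340595e-01 -2.16143108e-05 -8.20208489e-04] 0.008
```

View pics/scene0.png

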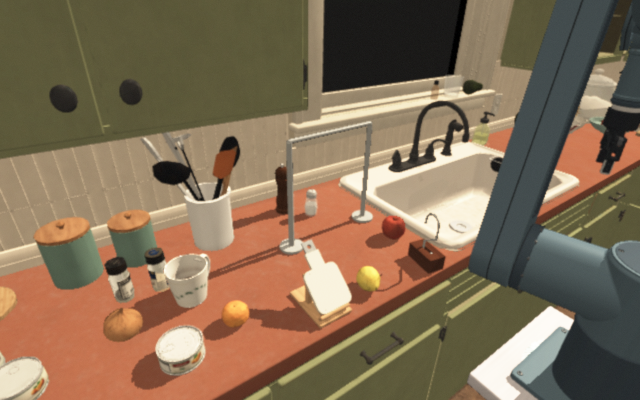

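View pics/top0.png

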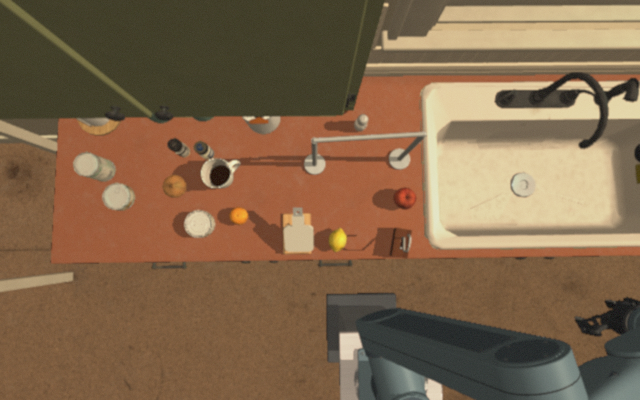

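The scene view shows the rail (289,140)-(370,125), the paddle (325,285) with its tab at (309,247), and the hook (432,225) in its block (427,255). In the top view the tab is at (297,212), the block at (400,242) and the posts at (315,163) and (400,158). I'll look closer.

```bash
python3 - <<'E'
from h import *
a=cv2.imread('pics/scene0.png');b=cv2.imread('pics/top0.png')
r=lambda i,x,y,w,h,f:cv2.resize(i[y:y+h,x:x+w],None,fx=f,fy=f,interpolation=cv2.INTER_CUBIC)
# left: scene paddle 285..365 x 230..330 f5 ; scene hook 400..450 x 205..275
o=np.zeros((600,800,3),np.uint8)
p=r(a,285,235,72,60,5);o[:300,:360]=p
p=r(a,400,205,50,70,6);o[:300,400:700]=r(a,400,210,50,50,6)
p=r(b,275,200,50,58,5);o[310:600,:250]=p
p=r(b,385,222,40,40,7);o[310:590,400:680]=p
cv2.imwrite('pics/c1.png',o)
E
```

```text
(no output)
```

View pics/c1.png

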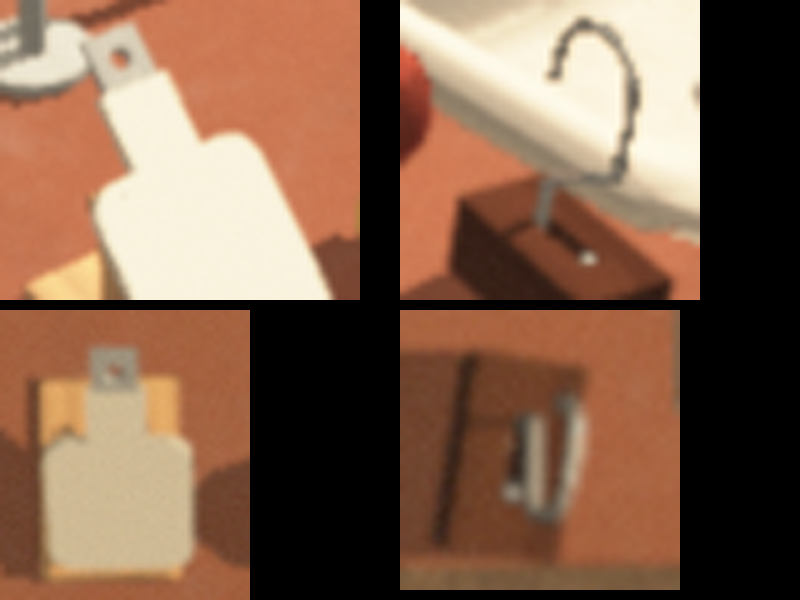

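Hole visible in both crops: scene ≈(308.6,246), top ≈(297.2,211.7). The hook's plane runs roughly along world x with its upper tip away from the robot. Next I'll compute positions.

```bash
python3 - <<'E'
from h import *
np.set_printoptions(precision=4,suppress=True)
S=cam('scene');T=cam('top')
ts=lambda x,y:((x+.5)/5-.5+285,(y+.5)/5-.5+235)
hs=lambda x,y:((x-400+.5)/6-.5+400,(y+.5)/6-.5+210)
tt=lambda x,y:((x+.5)/5-.5+275,(y-310+.5)/5-.5+200)
ht=lambda x,y:((x-400+.5)/7-.5+385,(y-310+.5)/7-.5+222)
# hole subpixel: deviation from tab grey using colour saturation (red-blue)
for c,(u,v),n in((S,ts(120,57),'S'),(T,tt(113,370),'T')):
    im=c['pixels'].astype(float);g=im[:,:,2]-im[:,:,0]
    x0,y0=int(round(u)),int(round(v));w=g[y0-3:y0+4,x0-3:x0+4];print(n,x0,y0);print(w.astype(int));print(im[y0-3:y0+4,x0-3:x0+4].mean(2).astype(int))
print('hole',tri(S,ts(120,57),T,tt(113,370)))
print('tabcorners S/T TL?',tri(S,ts(82,42),T,tt(90,348)),tri(S,ts(135,22),T,tt(136,348)))
print('handle corners',tri(S,ts(102,96),T,tt(86,392)),tri(S,ts(168,72),T,tt(142,392)))
print('block top',[onz(T,ht(*p),.042) for p in((472,352),(585,367),(558,560),(438,545))])
print('block top scene',[onz(S,hs(*p),.042) for p in((460,205),(540,172),(670,282))])
print('hook tip up / shank', tri(S,hs(553,75),T,ht(572,400)), tri(S,hs(634,110),T,ht(548,515)))
# rail
print('rail ends top',onz(T,(313,140),.32),onz(T,(424,134.5),.32),'scene',onz(S,(289,140),.32),onz(S,(370,125),.32))
print('posts',onz(T,(315,163),.0),onz(T,(400,158),.0),'scene',onz(S,(291,246),0),onz(S,(362.5,217),0))
E
```

```text
S 309 246
[[ 34  32  34  33  32  33  39]
 [ 34  34  33  30  32  32  36]
 [ 39  51  55  41  31  32  35]
 [ 47  82 101  83  43  32  34]
 [ 44  74 104 105  56  34  34]
 [ 34  50  73  80  51  35  33]
 [ 34  36  43  47  39  35  34]]
[[206 205 201 198 202 201 201]
 [206 188 169 164 182 197 201]
 [199 163 128 120 145 186 200]
 [194 162 135 124 131 177 200]
 [195 174 148 139 149 181 201]
 [199 192 174 166 177 196 203]
 [200 201 197 196 201 205 205]]
T 297 212
[[34 31 31 33 35 34 32]
 [35 34 35 40 39 37 33]
 [35 35 43 57 56 42 34]
 [35 36 48 60 60 38 31]
 [36 35 41 42 39 33 33]
 [39 34 38 36 34 34 32]
 [37 38 38 37 39 38 38]]
[[143 143 143 142 144 143 142]
 [140 141 137 136 139 139 142]
 [142 140 133 124 124 130 136]
 [141 145 145 125 120 122 131]
 [142 150 161 147 131 130 136]
 [141 148 160 155 145 139 138]
 [148 146 152 152 152 150 146]]
hole (array([0.5252, 0.2834, 0.1258]), np.float64(0.0006873556461823175))
tabcorners S/T TL? (array([0.5378, 0.2964, 0.132 ]), np.float64(0.0010148836853457407)) (array([0.5368, 0.2686, 0.1333]), np.float64(0.0028911937789728686))
handle corners (array([0.5133, 0.3003, 0.1179]), np.float64(0.0005943929705764562)) (array([0.5121, 0.266 , 0.1183]), np.float64(0.0020482395033053994))
block top [array([ 0.4774, -0.0202,  0.042 ]), array([ 0.47 , -0.071,  0.042]), array([ 0.384 , -0.0558,  0.042 ]), array([ 0.3914, -0.0022,  0.042 ])]
block top scene [array([ 0.4753, -0.019 ,  0.042 ]), array([ 0.4727, -0.0709,  0.042 ]), array([ 0.383 , -0.0526,  0.042 ])]
hook tip up / shank (array([ 0.4557, -0.0471,  0.113 ]), np.float64(0.0040769650272721)) (array([ 0.4059, -0.0338,  0.1262]), np.float64(0.0005081121594986847))
rail ends top [0.692 0.234 0.32 ] [ 0.7035 -0.0483  0.32  ] scene [0.7021 0.225  0.32  ] [ 0.6901 -0.0349  0.32  ]
posts [0.6949 0.2292 0.    ] [ 0.7087 -0.0527  0.    ] scene [0.6988 0.2287 0.    ] [ 0.707  -0.0522  0.    ]
```

```bash
cat >> h.py <<'E'
np.set_printoptions(precision=4,suppress=True)
def tool(yaw,tilt):  # tool frame with x_tool = hook x, z_tool = -hook z; hook tilted back by tilt about its y
    Rh=R.from_euler('z',yaw,degrees=True)*R.from_euler('y',-tilt,degrees=True)
    return Rh, Rh*R.from_euler('x',180,degrees=True)
def go(p,yaw,tilt,st=None):
    s=st or arm.read_state();R0=R.from_quat(s['orientation']);_,Rt=tool(yaw,tilt)
    d=R0.inv().apply(np.array(p)-s['tcp_pos']);r=(R0.inv()*Rt).as_rotvec()
    print('row',np.round(d,4),np.round(r,4));return d,r
def show():
    s=arm.read_state();h=(R.from_quat(s['orientation'])*R.from_euler('x',180,degrees=True))
    print(round(s['time'],2),s['tcp_pos'],h.as_euler('ZYX',degrees=True),s['ft_force'],s['finger_gap'],s['grip_force'])
E
python3 -c "
from h import *
show();go((.4065,-.0333,.239),-11,0)"
```

```text
0.2 [ 0.2455 -0.4918  0.2388] [26.514  -0.0128  0.0649] [0.7115 0.3131 0.1205] 0.08551298588963951 0.0
row [ 0.3488 -0.3384  0.0002] [-0.0012  0.0002  0.6547]
```

```bash
python3 drive.py '0.349 -0.338 0 0 0 0.655; 0.349 -0.338 0 0 0 0.655; 0.349 -0.338 0 0 0 0.655; 0.349 -0.338 0 0 0 0.655; 0.349 -0.338 0 0 0 0.655; 0.349 -0.338 0 0 0 0.655; 0.349 -0.338 0 0 0 0.655; 0.349 -0.338 0 0 0 0.655' 0.04; python3 drive.py '0 0 0 0 0 0;0 0 0 0 0 0'; python3 -c "
from h import *
show();go((.4065,-.0333,.100),-11,0)"
```

```text
time: 1.2
tcp_pos: [0.4072, -0.0316, 0.2395]
orientation: [0.995, -0.096, 0.0, 0.0]
ft_force: [-0.1, -0.9, -0.0]
finger_gap: 0.04
grip_force: 0.0
time: 1.45
tcp_pos: [0.4068, -0.0341, 0.2392]
orientation: [0.995, -0.095, -0.0, 0.0]
ft_force: [-0.8, -0.3, -0.4]
finger_gap: 0.0399
grip_force: 0.0
1.45 [ 0.4068 -0.0341  0.2392] [-10.9407   0.0181  -0.0361] [-0.8105 -0.2726 -0.4466] 0.039908994246045305 0.0
row [-0.0004 -0.0008  0.1392] [0.0006 0.0003 0.001 ]
```

```bash
python3 drive.py '0 -0.001 0.05 0 0 0; 0 -0.001 0.10 0 0 0; 0 -0.001 0.139 0 0 0; 0 -0.001 0.139 0 0 0' ; python3 - <<'E'
from h import *
show()
o=np.zeros((600,800,3),np.uint8)
S=cam('scene');T=cam('top')
o[:,:]=0
o[:560,:420]=cv2.resize(S['pixels'][195:275,390:450],None,fx=7,fy=7,interpolation=cv2.INTER_CUBIC)
o[:420,430:780]=cv2.resize(T['pixels'][205:265,380:430],None,fx=7,fy=7,interpolation=cv2.INTER_CUBIC)
cv2.imwrite('pics/g1.png',o)
E
```

```text
time: 1.95
tcp_pos: [0.4046, -0.0338, 0.0982]
orientation: [0.995, -0.097, -0.003, -0.001]
ft_force: [0.1, -0.2, 0.4]
finger_gap: 0.0399
grip_force: 0.0
1.95 [ 0.4046 -0.0338  0.0982] [-11.1903   0.388    0.0459] [ 0.0948 -0.2239  0.3555] 0.0399164458672141 0.0
```

View pics/g1.png

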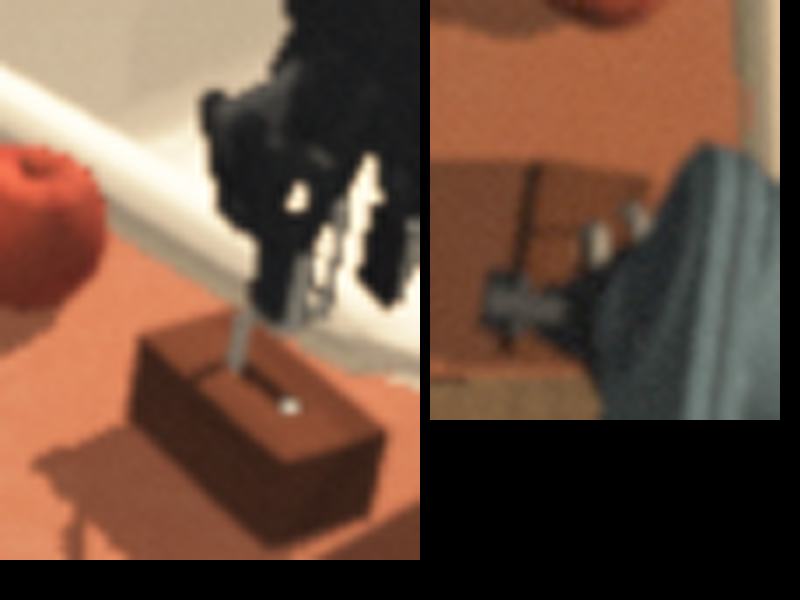

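The fingers straddle the hook's upright (canvas ≈(330,250) in the scene crop), and nothing is touching. I'll close the gripper and lift.

```bash
python3 drive.py '0 0 0 0 0 0;0 0 0 0 0 0;0 0 0 0 0 0;0 0 0 0 0 0;0 0 0 0 0 0;0 0 0 0 0 0' 0.0; python3 drive.py '0 0 -0.01 0 0 0;0 0 -0.03 0 0 0;0 0 -0.06 0 0 0;0 0 -0.1 0 0 0;0 0 -0.15 0 0 0;0 0 -0.2 0 0 0;0 0 -0.2 0 0 0;0 0 -0.2 0 0 0'
```

```text
time: 2.8
tcp_pos: [0.4081, -0.0335, 0.1015]
orientation: [0.995, -0.096, 0.001, 0.001]
ft_force: [-1.2, -3.1, 7.1]
finger_gap: 0.0045
grip_force: 58.7
time: 3.8
tcp_pos: [0.4065, -0.0324, 0.2999]
orientation: [0.995, -0.096, -0.0, -0.0]
ft_force: [0.8, 0.5, -0.2]
finger_gap: 0.0044
grip_force: 58.7
```

```bash
cat >> h.py <<'E'
def tcp_for(tip,yaw,tilt,off=(-8,0,57.5)):
    return np.array(tip)+tool(yaw,tilt)[0].apply(np.array(off)/1000)
E
python3 - <<'E'
from h import *
show()
H=np.array([.5271,.2834,.1235]);Rh=tool(-2,40)[0]
t=H+Rh.apply([.045,0,-.011]);p=tcp_for(t,-2,40);print(p)
go(p+[.04,0,.117],-2,40)
E
```

```text
3.8 [ 0.4065 -0.0324  0.2999] [-10.997    0.0545   0.0288] [ 0.794   0.4818 -0.23  ] 0.004361910288200406 58.689837008714676
[0.5256 0.2835 0.1829]
row [ 0.0959 -0.3404  0.0001] [ 0.0543  0.6976 -0.1508]
```

```bash
python3 drive.py '0.02 -0.05 0 0.01 0.1 -0.02; 0.03 -0.1 0 0.02 0.2 -0.05; 0.05 -0.15 0 0.03 0.35 -0.08; 0.06 -0.2 0 0.04 0.5 -0.1; 0.08 -0.25 0 0.054 0.698 -0.151; 0.096 -0.3 0 0.054 0.698 -0.151; 0.096 -0.34 0 0.054 0.698 -0.151; 0.096 -0.34 0 0.054 0.698 -0.151'; python3 drive.py '0 0 0 0 0 0;0 0 0 0 0 0';  python3 - <<'E'
from h import *
show()
S=cam('scene');T=cam('top')
cv2.imwrite('pics/s2.png',S['pixels']);cv2.imwrite('pics/t2.png',T['pixels'])
o=np.zeros((600,800,3),np.uint8)
o[:600,:450]=cv2.resize(S['pixels'][175:275,285:360],None,fx=6,fy=6,interpolation=cv2.INTER_CUBIC)
o[:450,460:790]=cv2.resize(T['pixels'][165:240,270:325],None,fx=6,fy=6,interpolation=cv2.INTER_CUBIC)
cv2.imwrite('pics/g2.png',o)
E
```

```text
time: 4.8
tcp_pos: [0.5652, 0.2848, 0.297]
orientation: [0.94, -0.014, 0.34, 0.007]
ft_force: [0.6, -0.8, -1.1]
finger_gap: 0.0042
grip_force: 58.8
time: 5.05
tcp_pos: [0.5658, 0.2812, 0.2995]
orientation: [0.94, -0.017, 0.342, 0.007]
ft_force: [-1.3, 0.5, -0.3]
finger_gap: 0.0044
grip_force: 58.8
5.05 [0.5658 0.2812 0.2995] [ -2.0037 -39.988   -0.1304] [-1.2852  0.4817 -0.3221] 0.004375115949766247 58.83586138486862
```

View pics/g2.png

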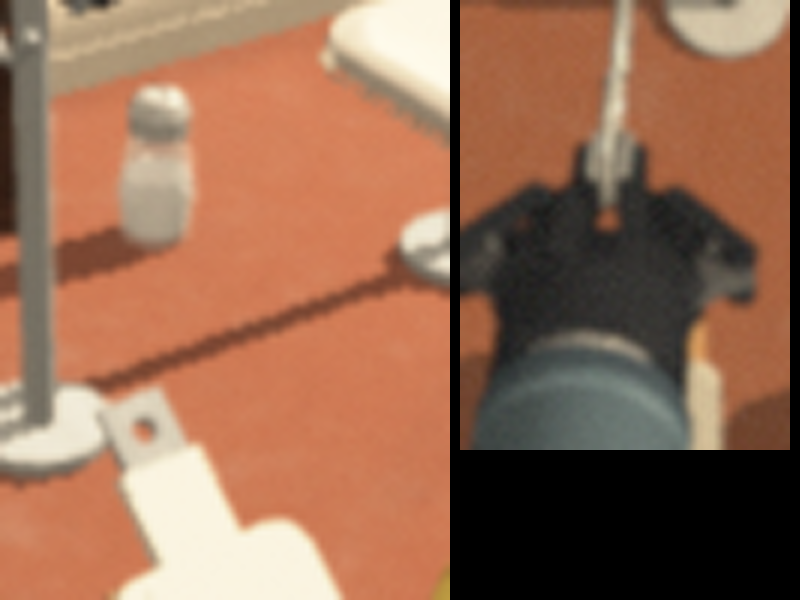

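The tab hole is unobstructed in the scene view (canvas (145,428)). In the top view the hook shows as a line ahead of the fingers (606,195)→(628,0). I'll compare the hook in the grip with the predicted projection.

```bash
cat >> h.py <<'E'
a1=np.radians(np.linspace(180,360,13));a2=np.radians(np.linspace(180,0,13))
HK=np.array([[-16,36.5]]+[[16*np.cos(t),19+16*np.sin(t)] for t in a1]+[[16,55],[-20,80],[-24,85]]+[[24*np.cos(t),121+24*np.sin(t)] for t in a2]+[[24,105]])
HK=np.c_[HK[:,0],0*HK[:,0],HK[:,1]]/1000
def hook_pts(s=None,dyaw=0,dtilt=0,g=(-24,0,94)):
    s=s or arm.read_state();Rh=R.from_quat(s['orientation'])*R.from_euler('x',180,degrees=True)*R.from_euler('ZY',[dyaw,-dtilt],degrees=True)
    return s['tcp_pos']+Rh.apply(HK-np.array(g)/1000)
E
python3 - <<'E'
from h import *
S=cam('scene');T=cam('top');P=hook_pts()
o=np.zeros((600,800,3),np.uint8)
for c,x,y,w,h,f,X,n in((S,270,110,65,85,7,0,0),(T,275,140,42,75,7,460,1)):
    im=cv2.resize(c['pixels'][y:y+h,x:x+w],None,fx=f,fy=f,interpolation=cv2.INTER_CUBIC)
    q=proj(c,P);print(q[[0,7,13,14,16,-1]])
    for p in ((q-[x,y]+.5)*f).astype(int): cv2.circle(im,tuple(map(int,p)),2,(0,255,0),-1)
    o[:im.shape[0],X:X+im.shape[1]]=im
cv2.imwrite('pics/g3.png',o)
E
```

```text
[[289.7102 179.6276]
 [283.0323 180.1994]
 [282.3508 171.3251]
 [286.7128 163.9042]
 [297.6134 172.7589]
 [291.8959 149.5743]]
[[296.1236 176.1212]
 [296.7598 164.6149]
 [296.3927 162.2956]
 [295.6307 169.1269]
 [295.1089 188.5524]
 [294.4658 176.4948]]
```

View pics/g3.png

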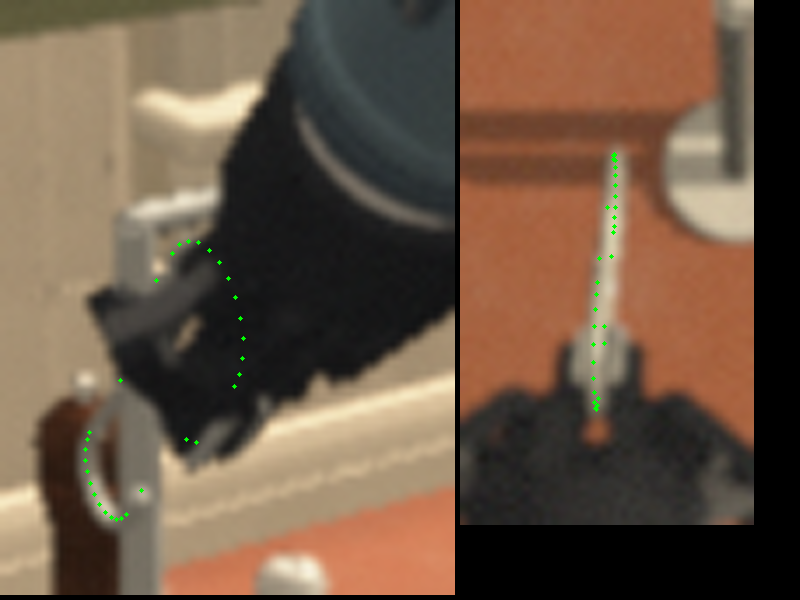

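```bash
python3 - <<'E'
from h import *
S=cam('scene');T=cam('top')
a=cv2.imread('pics/scene0.png').astype(float);b=cv2.imread('pics/top0.png').astype(float)
def cen(im,x,y):
    w=im[y-4:y+5,x-4:x+5];bg=np.median(w[[1,1,1,4,7,7,7,4],[1,4,7,1,1,4,7,7]],axis=0)
    d=np.abs(w-bg).sum(2);d[d<30]=0;d[:1]=0;d[-1:]=0;d[:,:1]=0;d[:,-1:]=0
    yy,xx=np.mgrid[y-4:y+5,x-4:x+5];return (d*xx).sum()/d.sum(),(d*yy).sum()/d.sum()
w=a[242:251,304:314];
us=cen(a,309,246);print('S',us)
# top: restrict window
im=b[208:217,293:303];print((im.sum(2)/3).astype(int));print((im[:,:,2]-im[:,:,0]).astype(int))
for ut in((297.2,211.7),(297.4,211.3),(297.0,211.9)): print(tri(S,us,T,ut))
P=hook_pts();q=proj(T,P)
im=T['pixels'].astype(float)
for r in range(164,186,3):
    row=im[r,288:304];wt=np.clip(row[:,0]-np.median(row[:,0])-15,0,None);c=(wt*np.arange(288,304)).sum()/wt.sum();print(r,round(c,2))
E
```

```text
S (np.float64(308.8468899521531), np.float64(245.9319101950681))
[[132 136 139 138 142 142 140 141 136 124]
 [134 139 141 143 143 142 140 144 140 123]
 [134 143 139 141 134 139 141 141 138 125]
 [135 142 143 134 122 126 128 139 140 129]
 [134 140 145 143 126 115 120 133 140 129]
 [138 138 151 162 147 132 127 135 138 142]
 [145 141 147 161 154 145 138 139 145 152]
 [154 149 149 152 152 151 148 147 149 162]
 [169 162 163 162 164 162 164 164 164 170]]
[[54 40 38 39 39 38 38 40 44 67]
 [47 36 33 34 34 35 35 31 38 67]
 [49 34 34 36 40 41 37 31 37 64]
 [46 33 35 44 59 55 41 31 38 62]
 [50 35 36 48 60 59 39 34 38 62]
 [56 36 35 40 43 37 33 32 37 64]
 [57 35 35 36 36 34 34 33 39 65]
 [52 41 37 40 38 39 38 40 41 54]
 [55 46 46 48 48 48 47 48 48 53]]
(array([0.5248, 0.2832, 0.1262]), np.float64(0.001066455916918081))
(array([0.526 , 0.2825, 0.1253]), np.float64(0.0012944480803580842))
(array([0.5241, 0.2837, 0.1268]), np.float64(0.0011897464666682338))
164 296.81
167 296.76
170 296.47
173 296.26
176 296.06
179 295.41
182 295.09
185 294.7
```

```bash
python3 - <<'E'
from h import *
show()
H=np.array([.5268,.2838,.1239]);Rh=tool(-2,40)[0]
for dx in(.045,0):
    p=tcp_for(H+Rh.apply([dx,0,-.012]),-2,40);print(p); go(p,-2,40)
E
```

```text
5.35 [0.5664 0.2819 0.3006] [ -2.026  -40.0944  -0.0545] [-0.0175  0.3532 -0.2466] 0.004488955609652898 58.83546218276024
[0.5259 0.2838 0.1825]
row [-0.1071 -0.0006  0.0642] [ 0.0012 -0.0016 -0.0003]
[0.4914 0.285  0.1536]
row [-0.1521 -0.0006  0.0641] [ 0.0012 -0.0016 -0.0003]
```

```bash
python3 drive.py '-0.03 -0.0006 0.02 0 0 0; -0.06 -0.0006 0.04 0 0 0; -0.09 -0.0006 0.055 0 0 0; -0.107 -0.0006 0.064 0 0 0; -0.107 -0.0006 0.064 0 0 0; -0.107 -0.0006 0.064 0 0 0'; python3 - <<'E'
from h import *
show()
S=cam('scene');T=cam('top');P=hook_pts()
o=np.zeros((600,800,3),np.uint8)
for c,x,y,w,h,f,X,n in((S,285,200,56,70,8,0,0),(T,275,165,42,60,8,460,1)):
    im=cv2.resize(c['pixels'][y:y+h,x:x+w],None,fx=f,fy=f,interpolation=cv2.INTER_CUBIC)
    q=proj(c,P)
    for p in ((q-[x,y]+.5)*f).astype(int): cv2.circle(im,tuple(map(int,p)),1,(0,255,0),-1)
    o[:im.shape[0],X:X+im.shape[1]]=im
cv2.imwrite('pics/g4.png',o)
E
```

```text
time: 6.1
tcp_pos: [0.5266, 0.2848, 0.1838]
orientation: [0.939, -0.016, 0.343, 0.006]
ft_force: [0.2, 1.2, -0.5]
finger_gap: 0.0045
grip_force: 58.8
6.1 [0.5266 0.2848 0.1838] [ -2.0033 -40.1709  -0.001 ] [ 0.1865  1.159  -0.4816] 0.004463676134346079 58.83830040693283
```

View pics/g4.png

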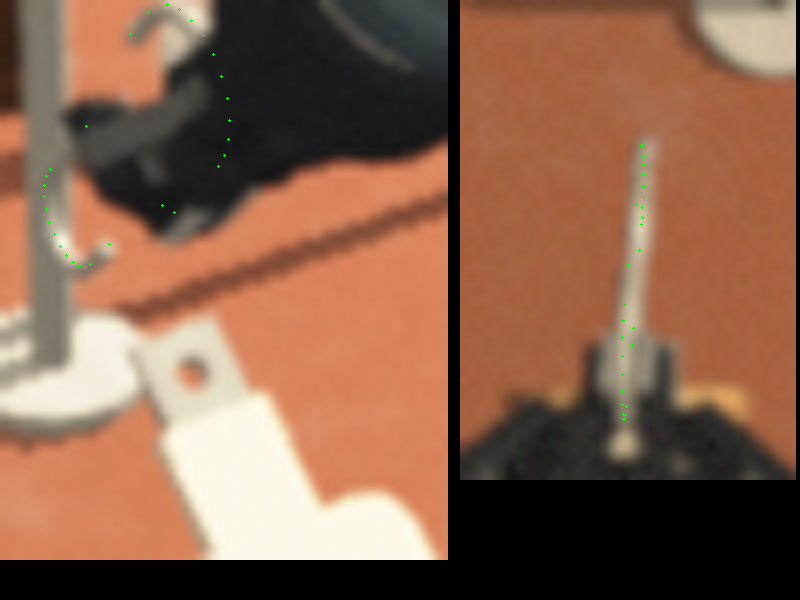

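The scene view shows the hook tip at canvas (110,247) and the hole at (193,374). The hook sits about 0.5 px right of and below the predicted dots in both views. I'll quantify the bias.

```bash
python3 - <<'E'
from h import *
show()
S=cam('scene');T=cam('top');P=hook_pts()
qs=proj(S,P);qt=proj(T,P)
print('pred tip S',qs[0],'bottom',qs[7],'uptip',qs[-1],'T tip',qt[0])
im=T['pixels'].astype(float)
f=np.polyfit(qt[1:14,1],qt[1:14,0],1)
for r in range(184,203,2):
    row=im[r,288:306,0];bg=(row[:4].mean()+row[-4:].mean())/2;wt=np.clip(row-bg-8,0,None);c=(wt*np.arange(288,306)).sum()/wt.sum();print(r,round(c,2),end=' ')
print();print('pred',np.c_[qt[:15,1],qt[:15,0]][::3])
g=S['pixels'].astype(float)
print((g[225:238,288:304,0]).astype(int))
E
```

```text
6.2 [0.5268 0.2848 0.1841] [ -2.0394 -40.2072   0.0291] [-0.0967  0.3563 -0.4375] 0.004898963741280233 58.83746266365051
pred tip S [298.2746 230.2705] bottom [291.4631 229.0255] uptip [300.9391 204.0618] T tip [296.9911 196.0003]
184 298.04 186 297.67 188 297.51 190 297.33 192 297.22 194 297.1 196 296.93 198 296.59 200 296.35 202 296.1 
pred [[196.0003 296.9911]
 [190.622  297.4311]
 [186.5099 297.5383]
 [183.3269 297.4855]
 [182.9267 297.3007]]
[[102 107 112 125 123 127 113  99  91  76  54  40  28  26  23  22]
 [101 106 118 142 132 130 111  96  94  93  84  70  54  41  30  24]
 [ 99 104 123 152 147 135 111  94  94  96  95  93  84  71  53  34]
 [101 104 120 153 170 153 115  98  96  99 101  99  96  92  81  57]
 [103 107 117 152 206 181 120  97 100 125 132 110  97  96  93  84]
 [102 105 109 141 218 198 133 101 109 149 162 127  96  93  94  93]
 [101 103 106 123 169 184 164 123 110 125 143 120  96  93  93  94]
 [103 106 106 108 129 163 173 139 103  98 103  98  95  94  95  95]
 [103 104 108 106 112 123 123 108  96  96  99  98  96  93  94  93]
 [101 103 104 106 108 117 107  99 101 102 101  96  96  95  97  97]
 [101 102 105 107 108 127 117 103 103 101  98  95  96  97 100  99]
 [100 104 104 106 109 128 117 101  99  99  96  97  96  95  96  88]
 [104 103 106 105 108 128 115 100  99  99  98  90  82  81  84  69]]
```

```bash
python3 - <<'E'
from h import *
H=np.array([.5265,.2833,.124]);Rh=tool(-2,40)[0]
show();go(tcp_for(H+Rh.apply([0,0,-.012]),-2,40),-2,40)
E
```

```text
6.3 [0.5265 0.2846 0.1837] [ -2.0355 -40.1747   0.0102] [-0.6416  0.1667 -0.2666] 0.004266058449699313 58.83750379085541
row [-0.0463  0.0013  0.0002] [ 0.0002 -0.003  -0.0005]
```

```bash
python3 drive.py '-0.012 0.0004 0 0 0 0; -0.024 0.0008 0 0 0 0; -0.036 0.001 0 0 -0.003 0; -0.043 0.001 0 0 -0.003 0; -0.046 0.001 0 0 -0.003 0; -0.046 0.001 0 0 -0.003 0'; python3 - <<'E'
from h import *
H=np.array([.5265,.2833,.124]);Rh=tool(-2,40)[0]
show();go(tcp_for(H+Rh.apply([0,0,-.012]),-2,40),-2,40)
S=cam('scene');P=hook_pts()
x,y,w,h,f=280,205,80,60,10
im=cv2.resize(S['pixels'][y:y+h,x:x+w],None,fx=f,fy=f,interpolation=cv2.INTER_CUBIC)
for p in ((proj(S,P)-[x,y]+.5)*f): cv2.circle(im,tuple(map(int,p)),2,(0,255,0),-1)
cv2.imwrite('pics/g5.png',im)
E
```

```text
time: 7.05
tcp_pos: [0.4907, 0.2848, 0.1532]
orientation: [0.94, -0.016, 0.341, 0.006]
ft_force: [0.5, -0.6, -0.8]
finger_gap: 0.0041
grip_force: 58.8
7.05 [0.4907 0.2848 0.1532] [ -1.9668 -39.9289  -0.0543] [ 0.4783 -0.6236 -0.7506] 0.004120719272226437 58.83923515677452
row [ 0.0007  0.0002 -0.0001] [0.0006 0.0012 0.0004]
```

View pics/g5.png

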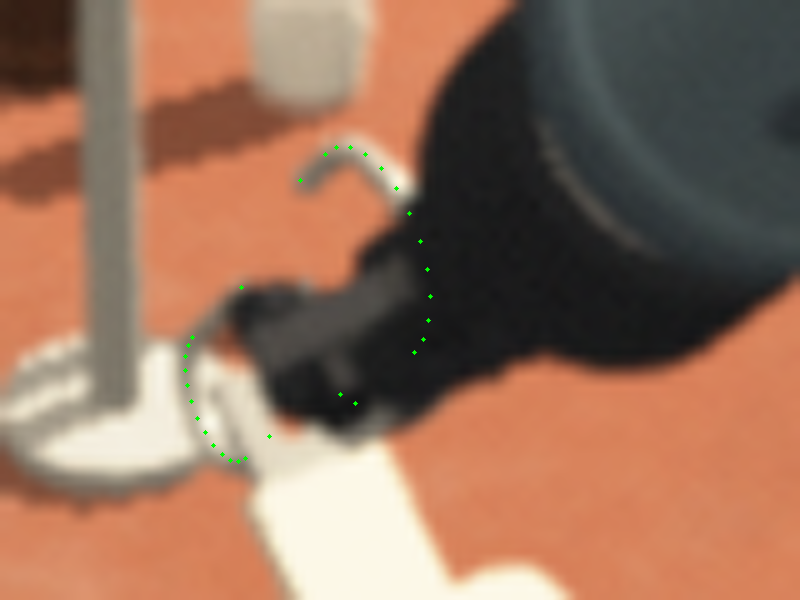

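The hook is around the tab with its tip beneath the hole: tip dot at (269,436), hole at about (292,415), finger clear of the paddle. I'll insert along paddle z in small steps.

```bash
python3 drive.py '0.0007 0.0002 -0.003 0 0 0; 0.0007 0.0002 -0.006 0 0 0; 0.0007 0.0002 -0.009 0 0 0; 0.0007 0.0002 -0.012 0 0 0;0.0007 0.0002 -0.014 0 0 0;0.0007 0.0002 -0.014 0 0 0'; python3 - <<'E'
from h import *
H=np.array([.5265,.2833,.124]);Rh=tool(-2,40)[0]
for i in range(3):
    S=cam('scene');s=arm.read_state();print(s['ft_force'],s['ft_torque'])
show();go(tcp_for(H+Rh.apply([0,0,.002]),-2,40),-2,40)
P=hook_pts();a=cv2.imread('pics/scene0.png').astype(float)
# paddle motion: phase/ECC shift of handle edges region between before and now
x,y,w,h=300,255,60,50
A=cv2.cvtColor(a[y:y+h,x:x+w].astype(np.uint8),6);B=cv2.cvtColor(S['pixels'][y:y+h,x:x+w],6)
print('shift',cv2.phaseCorrelate(A.astype(np.float32),B.astype(np.float32),cv2.createHanningWindow((w,h),cv2.CV_32F)), np.abs(A.astype(int)-B).max())
E
```

```text
time: 7.85
tcp_pos: [0.482, 0.2848, 0.1642]
orientation: [0.94, -0.016, 0.341, 0.006]
ft_force: [0.3, 1.1, -0.5]
finger_gap: 0.0042
grip_force: 58.8
[-0.201   0.1195 -0.6976] [-0.0045  0.3813 -0.0181]
[ 0.7896  0.7962 -0.3457] [ 0.0457  0.3837 -0.011 ]
[ 0.0306  0.9208 -1.2303] [ 0.0703  0.429  -0.0343]
8.0 [0.482  0.2847 0.164 ] [ -1.9627 -39.8964  -0.0745] [ 0.0306  0.9208 -1.2303] 0.0045721198973606375 58.838970959186554
row [ 0.0004 -0.0001 -0.0003] [0.0009 0.0018 0.0005]
shift ((0.019922549515928978, -0.08747421256205001), 0.9590890995661417) 16
```

```bash
python3 drive.py '0.0004 0 -0.003 0 0 0; 0.0004 0 -0.006 0 0 0; 0.0004 0 -0.009 0 0 0; 0.0004 0 -0.012 0 0 0;0.0004 0 -0.015 0 0 0;0.0004 0 -0.015 0 0 0'; python3 - <<'E'
from h import *
H=np.array([.5265,.2833,.124]);Rh=tool(-2,40)[0]
for i in range(3):
    S=cam('scene');s=arm.read_state();print(s['ft_force'],s['ft_torque'])
show();go(tcp_for(H+Rh.apply([0,0,.017]),-2,40),-2,40)
P=hook_pts();a=cv2.imread('pics/scene0.png').astype(float)
x,y,w,h=300,255,60,50
A=cv2.cvtColor(a[y:y+h,x:x+w].astype(np.uint8),6);B=cv2.cvtColor(S['pixels'][y:y+h,x:x+w],6)
print('shift',cv2.phaseCorrelate(A.astype(np.float32),B.astype(np.float32),cv2.createHanningWindow((w,h),cv2.CV_32F)), np.abs(A.astype(int)-B).max())
x,y,w,h,f=280,195,80,60,10
im=cv2.resize(S['pixels'][y:y+h,x:x+w],None,fx=f,fy=f,interpolation=cv2.INTER_CUBIC)
for p in ((proj(S,P)-[x,y]+.5)*f): cv2.circle(im,tuple(map(int,p)),2,(0,255,0),-1)
cv2.imwrite('pics/g6.png',im)
E
```

```text
time: 8.75
tcp_pos: [0.4727, 0.2852, 0.1761]
orientation: [0.94, -0.016, 0.341, 0.006]
ft_force: [-1.3, -0.5, -0.8]
finger_gap: 0.0042
grip_force: 58.8
[ 0.3876  0.4202 -1.1614] [ 0.0028  0.4391 -0.0906]
[ 0.013  -0.1429 -0.7091] [-0.0245  0.4136 -0.02  ]
[-0.1943  0.6583 -1.7939] [-0.0137  0.4034  0.0182]
8.9 [0.4727 0.2851 0.1758] [ -1.9654 -39.9004  -0.0709] [-0.1943  0.6583 -1.7939] 0.0041312994294102744 58.83939564228058
row [-0.0001 -0.0001 -0.0002] [0.0009 0.0017 0.0005]
shift ((-0.040883630089272316, -0.02834897780606127), 0.9356254221598307) 16
```

View pics/g6.png

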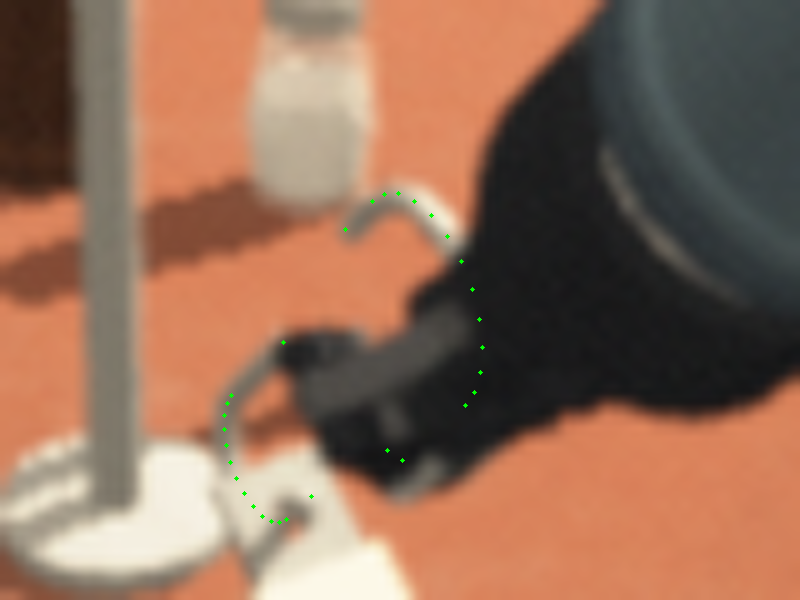

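The tip shows through the hole at (300,505), and the paddle hasn't moved. Next is an arc that pivots the paddle about its low edge.

```bash
python3 - <<'E'
from h import *
T=cam('top');b=cv2.imread('pics/top0.png').astype(int)
print(b[244:258,298],)
H=np.array([.5265,.2833,.124]);Rz=R.from_euler('z',-2,degrees=True)
up=H+Rz.apply([-.643*.004,0,.766*.004])
for L in(.146,.1545,.1625): print(L,proj(T,up-Rz.apply([L*.766,0,L*.643])))
L=.1545
piv=H-Rz.apply([L*.766,0,L*.643]);s=arm.read_state();R0=R.from_quat(s['orientation'])
for th in np.linspace(40,90,13):
    ph=40*(90-th)/50;be=np.radians(th-ph);Rh,Rt=tool(-2,ph)
    Q=np.array([-16*np.cos(be),0,19-16*np.sin(be)])/1000
    hole=piv+Rz.apply([L*np.cos(np.radians(th)),0,L*np.sin(np.radians(th))])
    p=hole+Rh.apply(np.array([-.024,0,.094])-Q)
    print(round(th,1),p,'|',np.round(R0.inv().apply(p-s['tcp_pos']),4),np.round((R0.inv()*Rt).as_rotvec(),3))
E
```

```text
[[151 186 208]
 [150 186 205]
 [149 185 206]
 [148 186 206]
 [148 186 206]
 [149 187 207]
 [147 185 208]
 [134 176 209]
 [ 99 148 193]
 [ 72 115 163]
 [ 60  96 154]
 [ 60  95 161]
 [ 60  93 163]
 [ 61  95 162]]
0.146 [[297.5869 249.6738]]
0.1545 [[297.6041 251.7177]]
0.1625 [[297.6202 253.6277]]
40.0 [0.4722 0.2852 0.1763] | [-0.     -0.0002 -0.0008] [0.001 0.002 0.001]
44.2 [0.4665 0.2854 0.1893] | [ 0.0039 -0.0001 -0.0144] [ 0.001 -0.056  0.   ]
48.3 [0.4603 0.2856 0.2015] | [ 0.007  -0.0001 -0.0278] [ 0.001 -0.115  0.   ]
52.5 [0.4537 0.2858 0.2129] | [ 0.0092 -0.0001 -0.0407] [ 0.001 -0.173  0.   ]
56.7 [0.4468 0.2861 0.2234] | [ 0.0106 -0.0001 -0.0532] [ 0.001 -0.231  0.   ]
60.8 [0.4396 0.2863 0.2329] | [ 0.0112 -0.0001 -0.0652] [ 0.001 -0.289  0.   ]
65.0 [0.4321 0.2866 0.2415] | [ 0.0109 -0.0001 -0.0765] [ 0.001 -0.347  0.   ]
69.2 [0.4244 0.2869 0.249 ] | [ 0.0098 -0.0001 -0.0872] [ 0.001 -0.405  0.   ]
73.3 [0.4165 0.2871 0.2554] | [ 0.0079 -0.0001 -0.0973] [ 0.001 -0.464  0.   ]
77.5 [0.4085 0.2874 0.2608] | [ 0.0052 -0.     -0.1065] [ 0.001 -0.522  0.   ]
81.7 [0.4004 0.2877 0.2651] | [ 0.0018 -0.     -0.115 ] [ 0.001 -0.58   0.   ]
85.8 [0.3923 0.288  0.2682] | [-0.0024 -0.     -0.1226] [ 0.001 -0.638  0.   ]
90.0 [0.3842 0.2883 0.2702] | [-0.0074 -0.     -0.1292] [ 0.001 -0.696  0.   ]
```

```bash
python3 drive.py '0.002 0 -0.007 0 -0.028 0; 0.004 0 -0.0144 0 -0.056 0; 0.0055 0 -0.021 0 -0.086 0; 0.007 0 -0.0278 0 -0.115 0; 0.0081 0 -0.034 0 -0.144 0; 0.0092 0 -0.0407 0 -0.173 0; 0.0092 0 -0.0407 0 -0.173 0; 0.0092 0 -0.0407 0 -0.173 0'; python3 - <<'E'
from h import *
S=cam('scene');show()
H=np.array([.5265,.2833,.124]);Rz=R.from_euler('z',-2,degrees=True);L=.1545
piv=H-Rz.apply([L*.766,0,L*.643]);s=arm.read_state();R0=R.from_quat(s['orientation'])
for th in np.linspace(52.5,90,10):
    ph=40*(90-th)/50;be=np.radians(th-ph);Rh,Rt=tool(-2,ph)
    Q=np.array([-16*np.cos(be),0,19-16*np.sin(be)])/1000
    hole=piv+Rz.apply([L*np.cos(np.radians(th)),0,L*np.sin(np.radians(th))])
    p=hole+Rh.apply(np.array([-.024,0,.094])-Q)
    print(round(th,1),p,'|',np.round(R0.inv().apply(p-s['tcp_pos']),4),np.round((R0.inv()*Rt).as_rotvec(),3))
x,y,w,h,f=260,165,100,150,4
im=cv2.resize(S['pixels'][y:y+h,x:x+w],None,fx=f,fy=f,interpolation=cv2.INTER_CUBIC)
cv2.imwrite('pics/g7.png',im)
E
```

```text
time: 9.95
tcp_pos: [0.4535, 0.2855, 0.2123]
orientation: [0.966, -0.017, 0.258, 0.005]
ft_force: [0.7, -0.5, -2.1]
finger_gap: 0.0041
grip_force: 58.8
10.0 [0.4534 0.2855 0.2123] [ -1.9541 -29.9656  -0.1117] [-0.7906  0.1134 -2.054 ] 0.004466463000886129 58.75514879822731
52.5 [0.4537 0.2858 0.2129] | [ 0.0005 -0.0003 -0.0004] [0.002 0.001 0.001]
56.7 [0.4468 0.2861 0.2234] | [-0.0002 -0.0003 -0.0129] [ 0.002 -0.058  0.001]
60.8 [0.4396 0.2863 0.2329] | [-0.0017 -0.0003 -0.0248] [ 0.002 -0.116  0.001]
65.0 [0.4321 0.2866 0.2415] | [-0.004  -0.0003 -0.036 ] [ 0.002 -0.174  0.001]
69.2 [0.4244 0.2869 0.249 ] | [-0.0069 -0.0003 -0.0463] [ 0.002 -0.232  0.001]
73.3 [0.4165 0.2871 0.2554] | [-0.0105 -0.0002 -0.0559] [ 0.002 -0.29   0.   ]
77.5 [0.4085 0.2874 0.2608] | [-0.0148 -0.0002 -0.0645] [ 0.002 -0.348  0.   ]
81.7 [0.4004 0.2877 0.2651] | [-0.0196 -0.0002 -0.0723] [ 0.002 -0.407  0.   ]
85.8 [0.3923 0.288  0.2682] | [-0.0251 -0.0002 -0.079 ] [ 0.002 -0.465  0.   ]
90.0 [0.3842 0.2883 0.2702] | [-0.0311 -0.0002 -0.0847] [ 0.002 -0.523  0.   ]
```

View pics/g7.png

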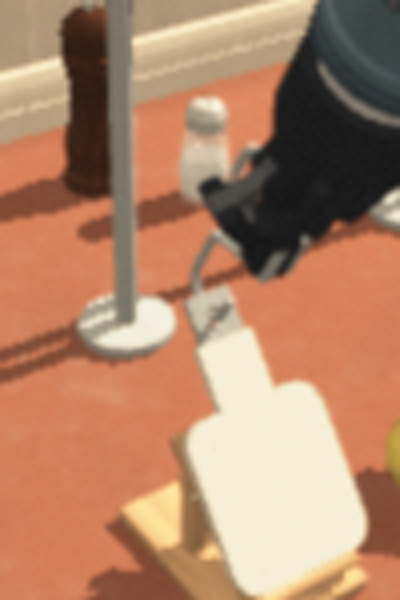

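The paddle pivots up with its low edge on the lip, and the hook carries the tab at canvas (215,315). I'll continue the arc and then lift off.

```bash
python3 drive.py '0 0 -0.0065 0 -0.029 0; 0 0 -0.013 0 -0.058 0; -0.001 0 -0.019 0 -0.087 0; -0.0017 0 -0.0248 0 -0.116 0; -0.003 0 -0.03 0 -0.145 0; -0.004 0 -0.036 0 -0.174 0; -0.0055 0 -0.041 0 -0.203 0; -0.007 0 -0.0463 0 -0.232 0' >/dev/null;  python3 - <<'E'
from h import *
show()
H=np.array([.5265,.2833,.124]);Rz=R.from_euler('z',-2,degrees=True);L=.1545
piv=H-Rz.apply([L*.766,0,L*.643]);s=arm.read_state();R0=R.from_quat(s['orientation'])
for th in np.linspace(69.2,90,6):
    ph=40*(90-th)/50;be=np.radians(th-ph);Rh,Rt=tool(-2,ph)
    Q=np.array([-16*np.cos(be),0,19-16*np.sin(be)])/1000
    hole=piv+Rz.apply([L*np.cos(np.radians(th)),0,L*np.sin(np.radians(th))])
    p=hole+Rh.apply(np.array([-.024,0,.094])-Q)
    print(round(th,1),p,'|',np.round(R0.inv().apply(p-s['tcp_pos']),4),np.round((R0.inv()*Rt).as_rotvec(),3))
E
```

```text
11.0 [0.4245 0.2867 0.2494] [ -1.9835 -16.6774  -0.0973] [ 0.7848  0.1644 -1.1236] 0.004192557816959587 58.6839933693409
69.2 [0.4243 0.2869 0.249 ] | [-0.0003 -0.0002  0.0003] [ 0.002 -0.001  0.   ]
73.4 [0.4164 0.2871 0.2555] | [-0.006  -0.0002 -0.0081] [ 0.002 -0.059  0.   ]
77.5 [0.4084 0.2874 0.2608] | [-0.0122 -0.0002 -0.0156] [ 0.002 -0.117  0.   ]
81.7 [0.4004 0.2877 0.2651] | [-0.0187 -0.0002 -0.0219] [ 0.002 -0.175  0.   ]
85.8 [0.3923 0.288  0.2682] | [-0.0255 -0.0002 -0.0273] [ 0.002 -0.233  0.   ]
90.0 [0.3842 0.2883 0.2702] | [-0.0327 -0.0002 -0.0314] [ 0.002 -0.291  0.   ]
```

```bash
python3 drive.py '-0.003 0 -0.004 0 -0.03 0; -0.006 0 -0.008 0 -0.059 0; -0.009 0 -0.012 0 -0.088 0; -0.0122 0 -0.0156 0 -0.117 0; -0.0155 0 -0.019 0 -0.146 0; -0.0187 0 -0.0219 0 -0.175 0; -0.022 0 -0.0246 0 -0.204 0; -0.0255 0 -0.0273 0 -0.233 0' >/dev/null;  python3 - <<'E'
from h import *
for i in range(2): cam('scene')
show(); go([.3923,.288,.2682],-2,0)
E
```

```text
12.1 [0.3924 0.2879 0.2684] [-2.0314 -3.2848 -0.0539] [ 0.2603 -0.2973 -0.3996] 0.004597723310131135 58.76285120844841
row [-0.0001 -0.      0.0002] [ 0.001  -0.0573 -0.0006]
```

```bash
python3 drive.py '0 0 -0.004 0 -0.02 0; 0 0 -0.008 0 -0.04 0; 0.001 0 -0.013 0 -0.057 0; 0.001 0 -0.02 0 -0.057 0; 0.0015 0 -0.028 0 -0.057 0; 0.002 0 -0.037 0 -0.057 0; 0.0027 0 -0.047 0 -0.057 0; 0.003 0 -0.055 0 -0.057 0' ; python3 drive.py '0 0 -0.008 0 0 0; 0 0 -0.016 0 0 0; 0 0 -0.023 0 0 0; 0 0 -0.028 0 0 0; 0 0 -0.03 0 0 0; 0 0 -0.03 0 0 0'; python3 - <<'E'
from h import *
F=[]
for i in range(8):
    S=cam('scene');F.append(arm.read_state()['ft_force'])
print(np.mean(F,0));show()
T=cam('top');cv2.imwrite('pics/s8.png',S['pixels'])
# white paddle blob in the scene
P=hook_pts();q=proj(S,P);print('hook bottom px',q[7])
b,g,r=[S['pixels'][:,:,i].astype(int) for i in range(3)]
m=((b>150)&(r-b<60)).astype(np.uint8)
n,l,st,ce=cv2.connectedComponentsWithStats(m)
for i in range(1,n):
    if st[i,4]>250 and 220<ce[i][0]<480 and ce[i][1]>150: print(st[i],ce[i])
# predicted hanging paddle: blade centre 100mm below the hole
c0=P[7]+[0,0,-.109];print('blade pred',proj(S,[c0]),'bottom',proj(S,[c0-[0,0,.05]]))
E
```

```text
time: 13.1
tcp_pos: [0.3921, 0.2881, 0.3244]
orientation: [1.0, -0.018, 0.001, 0.0]
ft_force: [-0.2, 0.0, -2.8]
finger_gap: 0.0043
grip_force: 58.6
time: 13.85
tcp_pos: [0.392, 0.2881, 0.3534]
orientation: [1.0, -0.018, 0.001, 0.001]
ft_force: [-0.2, 0.4, -3.3]
finger_gap: 0.0041
grip_force: 58.6
[-0.1103 -0.0392 -3.8508]
14.25 [0.392  0.2881 0.3533] [-2.0114 -0.0681 -0.0606] [-0.4892 -0.8037 -3.1541] 0.004471320894185546 58.6389023065567
hook bottom px [338.2613 216.397 ]
[ 366  142  213  104 6889] [460.3761 198.7602]
[179 180  96  65 804] [221.7823 209.5274]
blade pred [[336.0913 261.4834]] bottom [[335.1923 280.1618]]
```

The paddle hangs on the hook: about 3.3 N more on the wrist. Next I'll refine the rail axis from the first pictures.

```bash
python3 - <<'E'
from h import *
S=cam('scene');T=cam('top');a=cv2.imread('pics/scene0.png').astype(int);b=cv2.imread('pics/top0.png').astype(int)
for n,c,im in(('T',T,b),('S',S,a)):
    for y in(.18,.13,.088,.04,0):
        u,v=proj(c,[[.702+ -.04*(y-.088),y,.32]])[0];k=int(round(u));r=int(round(v))
        print(n,y,round(u,1),round(v,1),r-6,im[r-6:r+7,k,0],'sat',(im[r-6:r+7,k,2]-im[r-6:r+7,k,0]))
E
```

```text
T 0.18 334.3 137.4 131 [ 62  64  64  69  66  92 128 153 150 124  91  68  64] sat [101 105 104 101  99  74  50  41  38  35  54  93 101]
T 0.13 354.0 136.4 130 [ 44  45  54  62  70 105 138 152 146 118  87  66  67] sat [63 67 83 99 95 68 44 41 37 35 58 95 99]
T 0.088 370.5 135.6 130 [ 68  65  65  75 113 149 154 146 119  91  71  65  64] sat [100 101 103  93  62  39  40  38  35  56  93 102 103]
T 0.04 389.4 134.7 129 [ 64  67  65  71 104 139 151 144 115  86  68  63  70] sat [107 104 106  99  68  45  41  37  38  62  98 105 103]
T 0 405.0 133.9 128 [ 71  67  68  70  96 130 153 144 121  90  72  70  68] sat [102 104 105 101  74  49  40  39  35  58  95 103 102]
S 0.18 305.0 137.3 131 [102 104 109 114 154 194 177 127  90  85 102 105 104] sat [43 42 43 44 40 33 32 24 17 29 43 42 43]
S 0.13 320.5 133.8 128 [101 102 113 131 177 186 138 101  96 106 108 105 105] sat [42 42 43 39 34 33 28 20 30 43 44 44 43]
S 0.088 332.9 131.0 125 [104 103 110 117 160 191 151 108  96 105 108 107 107] sat [42 42 43 43 39 34 30 23 30 44 43 43 42]
S 0.04 346.4 127.9 122 [105 102 102 114 164 194 153 108  95 104 108 105 105] sat [42 41 41 44 38 33 30 23 29 40 42 43 43]
S 0 357.1 125.5 120 [104 102 105 143 191 193 129  86  79 101 105 106 104] sat [43 39 40 40 35 33 25 17 28 42 43 41 43]
```

```bash
python3 -c "
from h import *
show();go((.55,.084,.355),2.4,0)"
```

```text
14.4 [0.392  0.2881 0.3534] [-2.0122 -0.0751 -0.0589] [-0.4856  0.3571 -4.1362] 0.0042612996453408785 58.63973647356033
row [ 0.1651  0.1984 -0.0012] [ 0.0011 -0.0013 -0.077 ]
```

```bash
python3 drive.py '0.003 0.0035 0 0 0 0; 0.009 0.011 0 0 0 -0.005; 0.018 0.022 0 0 0 -0.01; 0.029 0.035 0 0 0 -0.015; 0.040 0.048 0 0 0 -0.02; 0.051 0.061 0 0 0 -0.025; 0.062 0.074 0 0 0 -0.03; 0.073 0.087 0 0 0 -0.035'; python3 drive.py '0.011 0.013 0 0 0 -0.005; 0.022 0.026 0 0 0 -0.01; 0.033 0.040 0 0 0 -0.015; 0.044 0.053 0 0 0 -0.02; 0.055 0.066 0 0 0 -0.025; 0.066 0.079 0 0 0 -0.03; 0.077 0.092 0 0 0 -0.035; 0.085 0.102 0 0 0 -0.042'; python3 drive.py '0.004 0.006 0 0 0 0; 0.007 0.009 0 0 0 0; 0.007 0.009 0 0 0 0; 0.007 0.009 0 0 0 0'; python3 - <<'E'
from h import *
show();go((.6763,.084,.355),2.4,0)
E
```

```text
time: 15.4
tcp_pos: [0.4627, 0.1974, 0.3536]
orientation: [1.0, -0.0, 0.001, 0.001]
ft_force: [-0.2, 0.9, -3.5]
finger_gap: 0.0043
grip_force: 58.6
time: 16.4
tcp_pos: [0.5477, 0.0956, 0.3537]
orientation: [1.0, 0.021, 0.001, 0.001]
ft_force: [0.7, -0.4, -3.9]
finger_gap: 0.0035
grip_force: 58.6
time: 16.9
tcp_pos: [0.554, 0.0883, 0.354]
orientation: [1.0, 0.021, 0.001, 0.0]
ft_force: [-0.0, 0.3, -2.4]
finger_gap: 0.0039
grip_force: 58.6
16.9 [0.554  0.0883 0.354 ] [ 2.4287 -0.069  -0.0478] [-0.0315  0.3057 -2.3848] 0.003903028229770447 58.575612902641296
row [ 0.122   0.0094 -0.0009] [ 0.0008 -0.0012  0.0005]
```

```bash
python3 drive.py '0.003 0 0 0 0 0; 0.010 0.001 0 0 0 0; 0.020 0.002 0 0 0 0; 0.032 0.003 0 0 0 0; 0.044 0.004 0 0 0 0; 0.056 0.005 0 0 0 0; 0.068 0.006 0 0 0 0; 0.080 0.007 0 0 0 0'; python3 drive.py '0.011 0.001 0 0 0 0; 0.021 0.002 0 0 0 0; 0.030 0.003 0 0 0 0; 0.037 0.003 0 0 0 0; 0.041 0.003 0 0 0 0; 0.042 0.003 0 0 0 0; 0.042 0.003 0 0 0 0; 0.042 0.003 0 0 0 0'; python3 - <<'E'
from h import *
show();go((.6763,.084,.278),2.4,0)
S=cam('scene');T=cam('top');P=hook_pts();cv2.imwrite('pics/s9.png',S['pixels']);cv2.imwrite('pics/t9.png',T['pixels'])
q=proj(S,P);print('S top arc',q[[16,19,22,25,28,-1]],'bottom',q[7])
qt=proj(T,P);print('T',qt[[16,22,28,-1]])
for k in (-1,28,25,22,7):
    u,v=np.round(q[k]).astype(int);print(k,q[k]);print(S['pixels'][v-4:v+5,u-6:u+7,0])
E
```

```text
time: 17.9
tcp_pos: [0.6353, 0.0842, 0.3538]
orientation: [1.0, 0.021, 0.001, 0.001]
ft_force: [-0.6, -0.1, -3.8]
finger_gap: 0.0043
grip_force: 58.6
time: 18.9
tcp_pos: [0.6755, 0.0827, 0.3525]
orientation: [1.0, 0.021, -0.002, 0.001]
ft_force: [-4.5, -0.5, -9.5]
finger_gap: 0.0043
grip_force: 58.6
18.9 [0.6755 0.0827 0.3525] [ 2.3868  0.1965 -0.0798] [-4.5384 -0.4745 -9.4855] 0.00430647914887492 58.55670377612114
row [ 0.0011 -0.0014  0.0745] [ 0.0014  0.0034 -0.0002]
S top arc [[340.9278 124.6773]
 [340.8907 106.063 ]
 [337.402  100.528 ]
 [332.8951 100.0646]
 [330.0553 104.7729]
 [329.6376 113.0144]] bottom [334.084  151.4861]
T [[374.1812 143.6232]
 [377.2088 130.0761]
 [375.3038 120.003 ]
 [373.9793 122.3872]]
-1 [329.6376 113.0144]
[[204 206 206 208 202 143 100 104 166 156 127  78  33]
 [208 208 208 209 203 137  98 106 160 176 170 104  37]
 [200 196 195 191 180 124  99 105 130 135 126  78  33]
 [168 163 158 147 133 106 103 107 118 124 122  79  36]
 [127 127 127 128 131 133 119 105 131 154 157 100  40]
 [135 139 144 155 164 166 138 118 162 192 188 118  45]
 [171 177 182 192 193
[... 1283 characters left out ...]
 28 29 25 28]
 [23 26 26 29 24 28 27 35 32 27 26 25 26]
 [26 25 27 28 27 27 28 43 36 27 26 28 27]
 [29 26 28 28 27 27 30 40 35 26 27 28 28]
 [30 26 27 27 27 26 28 34 32 27 26 28 30]]
7 [334.084  151.4861]
[[122 120 121 119 121 122 113 112 117 123 124 123 122]
 [121 119 120 120 121 121 113 110 117 120 123 123 123]
 [123 122 121 121 121 120 113 112 117 124 124 128 126]
 [122 121 120 119 119 120 109 115 123 125 139 161 158]
 [122 121 120 119 120 117 100 132 154 149 158 176 171]
 [121 122 121 118 120 116  96 138 173 158 145 129 121]
 [122 121 120 119 118 116  96 103 115 110 107 108 112]
 [121 121 120 119 117 118  97  97 104 100 106 114 119]
 [122 119 119 119 118 117  98  97 104  99 108 118 112]]
```

```bash
python3 - <<'E'
from h import *
for i in range(5):
    S=cam('scene');show()
print(arm.read_state()['ft_torque'],arm.read_state()['joints'],arm.read_state()['tau'])
# tool's line in the cameras: TCP, and points 0.1,0.2 m above
s=arm.read_state();T=cam('top')
for h in(.1,.2,.3): print(proj(S,[s['tcp_pos']+[0,0,h]]),proj(T,[s['tcp_pos']+[0,0,h]]))
E
```

```text
19.05 [0.6755 0.0827 0.3525] [ 2.386   0.195  -0.0801] [-4.0119 -0.9858 -9.1065] 0.004382605040687483 58.54994684457779
19.1 [0.6755 0.0827 0.3525] [ 2.3842  0.1946 -0.0788] [-4.617  -1.0228 -8.7122] 0.004195774836805497 58.54815602302551
19.15 [0.6755 0.0827 0.3525] [ 2.3859  0.1909 -0.0808] [-5.2877 -2.0277 -9.4461] 0.00428736976006487 58.54726284742355
19.2 [0.6755 0.0827 0.3525] [ 2.3879  0.1932 -0.0791] [-4.8295 -0.651  -7.5571] 0.004054390557534906 58.54736343026161
19.25 [0.6755 0.0827 0.3525] [ 2.385   0.1944 -0.0788] [-4.928  -1.5225 -9.3512] 0.004521352202935328 58.5472597181797
[-0.2507  1.1704 -0.0024] [-0.0409  0.4711  0.9574 -0.0017  1.7163  1.488 ] [  0.3519 -64.3319 -36.9817   0.4949  -1.9893  -0.0179]
[[342.8947  81.6856]] [[381.1787 131.9062]]
[[344.9101  37.6772]] [[389.2275 118.4289]]
[[347.1623 -11.503 ]] [[399.5174 101.199 ]]
```

```bash
python3 - <<'E'
from h import *
S=cam('scene');T=cam('top');b=cv2.imread('pics/top0.png').astype(int);a=cv2.imread('pics/scene0.png').astype(int)
g=lambda im:(im[:,:,1]-im[:,:,0])
# cabinet extents in original images: dark olive: sat
for r in (90,100,106,110,114,118): print('T',r,[ (c,*b[r,c]) for c in range(335,372,4)])
for r in (95,100,104,108,112): print('S',r,[ (c,*a[r,c]) for c in range(292,330,4)])
for us in((307,105),(310,108)):
  for ut in((350,115),(352,110)): print(tri(S,us,T,ut))
E
```

```text
T 90 [(335, np.int64(39), np.int64(64), np.int64(65)), (339, np.int64(42), np.int64(65), np.int64(68)), (343, np.int64(39), np.int64(63), np.int64(63)), (347, np.int64(50), np.int64(77), np.int64(82)), (351, np.int64(43), np.int64(61), np.int64(66)), (355, np.int64(43), np.int64(63), np.int64(69)), (359, np.int64(58), np.int64(90), np.int64(146)), (363, np.int64(68), np.int64(101), np.int64(168)), (367, np.int64(67), np.int64(100), np.int64(171)), (371, np.int64(66), np.int64(101), np.int64(170))]
T 100 [(335, np.int64(43), np.int64(64), np.int64(67)), (339, np.int64(43), np.int64(63), np.int64(67)), (343, np.int64(47), np.int64(68), np.int64(71)), (347, np.int64(35), np.int64(42), np.int64(44)), (351, np.int64(34), np.int64(42), np.int64(48)), (355, np.int64(43), np.int64(70), np.int64(88)), (359, np.int64(66), np.int64(100), np.int64(169)), (363, np.int64(65), np.int64(100), np.int64(171)), (367, np.int64(66), np.int64(100), np.int64(170)), (371, np.int64(66), np.int64(102), np.int64(170))]
T 106 [(335, np.int64(42), np.int64(61), np.int64(66)), (339, np.int64(40), np.int64(61), np
[... 4103 characters left out ...]
t64(145)), (300, np.int64(103), np.int64(129), np.int64(145)), (304, np.int64(107), np.int64(133), np.int64(148)), (308, np.int64(103), np.int64(128), np.int64(146)), (312, np.int64(105), np.int64(131), np.int64(148)), (316, np.int64(106), np.int64(132), np.int64(149)), (320, np.int64(114), np.int64(143), np.int64(162)), (324, np.int64(154), np.int64(190), np.int64(211)), (328, np.int64(124), np.int64(154), np.int64(173))]
(array([0.7355, 0.1469, 0.3898]), np.float64(0.004165724572581399))
(array([0.7479, 0.1405, 0.3865]), np.float64(0.0013358453242861058))
(array([0.7353, 0.1428, 0.3821]), np.float64(0.004380451977887415))
(array([0.7478, 0.1362, 0.3787]), np.float64(0.0073583008603571734))
```

A steady contact force of about (-4.5, -1, -6) N has appeared on top of the load. I'll back off a little and see where it vanishes.

```bash
python3 drive.py '-0.005 0 0 0 0 0; -0.005 0 0 0 0 0'; python3 drive.py '-0.005 0 0 0 0 0; -0.01 0 0 0 0 0; -0.015 0 0 0 0 0; -0.015 0 0 0 0 0; -0.015 0 0 0 0 0'; python3 - <<'E'
from h import *
F=[]
for i in range(8):
    S=cam('scene');F.append(np.r_[arm.read_state()['ft_force'],arm.read_state()['ft_torque']])
print(np.mean(F,0));show();P=hook_pts();T=cam('top')
q=proj(S,P);print('S uptip',q[-1],'bottom',q[7],'lowtip',q[0],'corner',q[14]); cv2.imwrite('pics/s10.png',S['pixels'])
f=lambda im,y0,y1,x0,x1:print(y0,x0,'\n',im[y0:y1,x0:x1].mean(2).astype(int))
np.set_printoptions(linewidth=250)
f(S['pixels'],100,172,322,352)
E
```

```text
time: 19.65
tcp_pos: [0.6717, 0.0828, 0.3547]
orientation: [1.0, 0.021, 0.001, 0.001]
ft_force: [-1.7, -0.3, -6.7]
finger_gap: 0.0042
grip_force: 59.0
time: 20.27
tcp_pos: [0.6566, 0.0821, 0.3541]
orientation: [1.0, 0.021, 0.001, 0.001]
ft_force: [0.5, -0.6, -4.6]
finger_gap: 0.0041
grip_force: 59.1
[ 0.2079  0.3392 -3.3877  0.0008  0.0031 -0.0064]
20.68 [0.6566 0.0821 0.3539] [ 2.4017 -0.0623 -0.061 ] [ 0.7238  0.4125 -3.5959] 0.004677384377890256 59.090026170015335
S uptip [334.0771 114.0365] bottom [338.326 152.999] lowtip [342.7166 142.9854] corner [335.3015 133.0844]
100 322 
 [[143 145 145 ...  28  26  28]
 [144 142 143 ...  25  25  26]
 [143 141 141 ...  23  23  25]
 ...
 [202 199 197 ... 174 168 160]
 [193 194 191 ... 162 163 160]
 [185 184 179 ... 195 206 182]]
```

The contact was the hook's slanted middle touching the rail: the rail has to enter at hook z≈85, and I was about 25 mm too high. I'll back out, lower and re-enter.

```bash
python3 drive.py '-0.006 0 0 0 0 0; -0.014 0 0 0 0 0; -0.022 0 0 0 0 0; -0.028 0 0 0 0 0; -0.03 0 0 0 0 0; -0.03 0 0.006 0 0 0; -0.03 0 0.014 0 0 0;-0.03 0 0.020 0 0 0'; python3 drive.py '0 0 0.004 0 0 0; 0 0 0.005 0 0 0; 0 0 0.005 0 0 0; 0 0 0.005 0 0 0'; python3 - <<'E'
from h import *
np.set_printoptions(linewidth=250,threshold=10000)
F=[]
for i in range(6):
    S=cam('scene');F.append(arm.read_state()['ft_force'])
print(np.mean(F,0));show();go((.6763,.084,.329),2.4,0)
P=hook_pts();q=proj(S,P);print('S uptip',q[-1],'arc',q[[28,25]],'bottom',q[7],'corner',q[14])
u,v=np.round(q[-1]).astype(int);print(u-8,v-12);print(S['pixels'][v-12:v+8,u-8:u+10].mean(2).astype(int))
E
```

```text
time: 21.72
tcp_pos: [0.6266, 0.0808, 0.3327]
orientation: [1.0, 0.021, 0.0, 0.0]
ft_force: [0.2, -0.1, -3.8]
finger_gap: 0.0045
grip_force: 59.1
time: 22.22
tcp_pos: [0.6268, 0.0809, 0.3293]
orientation: [1.0, 0.021, 0.001, 0.001]
ft_force: [-0.3, 0.3, -3.3]
finger_gap: 0.0045
grip_force: 59.1
[-0.2174 -0.2822 -3.9798]
22.52 [0.6266 0.0808 0.329 ] [ 2.4009 -0.0774 -0.0636] [-0.108   0.069  -3.5004] 0.004557009529837022 59.103671461343765
row [ 0.0498 -0.0011  0.0001] [ 0.0011 -0.0014  0.    ]
S uptip [341.0331 126.0263] arc [[341.6228 117.7509]
 [344.7319 113.1577]] bottom [345.0877 164.9416] corner [342.1349 145.0185]
333 114
[[220 222 220 218 151  55  25  20  22  24  25  23  25  25  25  25  28  24]
 [227 225 223 225 195 106  32  22  21  24  24  24  25  25  27  28  25  36]
 [228 231 231 232 226 158  55  24  21  21  25  25  26  26  26  24  28  42]
 [232 233 232 233 231 197 113  47  26  25  24  24  25  24  25  28  27  43]
 [232 232 232 233 232 229 193 104  38  28  28  23  24  26  24  26  27  36]
 [231 231 232 230 230 229 221 148  51  27  28  25  23  24  26  26  27  28]
 [228 224 221 
[... 336 characters left out ...]
129 124  76  30  26  26]
 [133 132 132 132 131 133 133 132 123 121 136 144 146 141  88  33  26  24]
 [132 132 132 132 134 138 141 142 127 123 154 180 190 184 119  41  27  25]
 [139 141 145 147 147 147 157 164 137 130 196 222 223 215 140  46  27  27]
 [148 149 174 187 189 193 204 197 155 136 203 216 200 174 103  38  24  28]
 [189 194 216 222 218 220 219 197 148 130 151 151 138 125  77  33  27  26]
 [217 217 215 203 184 167 155 142 124 114 108 100 110 113  70  32  29  26]
 [177 161 152 142 133 122 109 100 110 115 109 102 121 128  81  33  25  28]
 [130 119 107 114 120 117 109 101 123 134 133 133 135 132  82  35  25  26]
 [119 116 105 125 139 137 135 135 136 137 138 135 135 129  81  35  27  27]]
```

```bash
python3 drive.py '0.005 0 -0.001 0 0 0; 0.012 0 -0.002 0 0 0; 0.018 0 -0.002 0 0 0; 0.024 -0.001 -0.002 0 0 0; 0.030 -0.001 -0.002 0 0 0; 0.033 -0.001 -0.002 0 0 0; 0.035 -0.001 -0.002 0 0 0;0.035 -0.001 -0.002 0 0 0'; python3 drive.py '0.005 0 0 0 0 0; 0.010 0 0 0 0 0; 0.014 0 0 0 0 0; 0.015 0 0 0 0 0; 0.015 0 0 0 0 0; 0.015 0 0 0 0 0'; python3 - <<'E'
from h import *
F=[]
for i in range(6):
    S=cam('scene');F.append(arm.read_state()['ft_force'])
print(np.mean(F,0));show();go((.6763,.084,.278),2.4,0)
E
```

```text
time: 23.52
tcp_pos: [0.6616, 0.0833, 0.331]
orientation: [1.0, 0.021, 0.001, 0.001]
ft_force: [-0.9, -0.5, -3.4]
finger_gap: 0.0047
grip_force: 59.1
time: 24.28
tcp_pos: [0.6764, 0.084, 0.3311]
orientation: [1.0, 0.021, 0.001, 0.001]
ft_force: [0.0, 0.1, -3.2]
finger_gap: 0.0046
grip_force: 59.1
[ 0.4063 -0.0636 -3.7437]
24.57 [0.6766 0.084  0.3311] [ 2.402  -0.085  -0.0611] [-0.3188  0.0012 -3.3929] 0.004454786965918574 59.10344883799553
row [-0.0003 -0.0001  0.0531] [ 0.0011 -0.0015  0.    ]
```

No contact. I'll lower onto the rail, slowing towards the end.

```bash
python3 drive.py '0 0 0.005 0 0 0; 0 0 0.013 0 0 0; 0 0 0.021 0 0 0; 0 0 0.029 0 0 0; 0 0 0.036 0 0 0; 0 0 0.041 0 0 0; 0 0 0.044 0 0 0; 0 0 0.046 0 0 0'; python3 drive.py '0 0 0.001 0 0 0; 0 0 0.002 0 0 0; 0 0 0.003 0 0 0; 0 0 0.004 0 0 0; 0 0 0.004 0 0 0; 0 0 0.004 0 0 0'; python3 - <<'E'
from h import *
F=[]
for i in range(6):
    S=cam('scene');F.append(arm.read_state()['ft_force'])
print(np.mean(F,0));show();go((.6763,.084,.278),2.4,0)
E
```

```text
time: 25.58
tcp_pos: [0.6767, 0.0839, 0.285]
orientation: [1.0, 0.021, 0.001, 0.001]
ft_force: [1.1, -1.3, -3.5]
finger_gap: 0.0045
grip_force: 59.1
time: 26.32
tcp_pos: [0.6773, 0.0839, 0.2834]
orientation: [1.0, 0.021, 0.003, 0.001]
ft_force: [-0.6, 0.5, 6.2]
finger_gap: 0.004
grip_force: 60.3
[-1.8973 -0.1124  6.0224]
26.62 [0.6773 0.0839 0.2833] [ 2.4043 -0.3051 -0.0815] [-2.7647  0.1337  6.0321] 0.004585256248017079 60.26114121079445
row [-0.0011 -0.0002  0.0053] [ 0.0014 -0.0053  0.0001]
```

```bash
python3 drive.py '0 0 -0.001 0 0 0; 0 0 -0.002 0 0 0; 0 0 -0.002 0 0 0; 0 0 -0.002 0 0 0'; python3 - <<'E'
from h import *
F=[]
for i in range(6):
    S=cam('scene');F.append(arm.read_state()['ft_force'])
print(np.mean(F,0));show()
np.set_printoptions(linewidth=250,threshold=100000)
P=hook_pts();P[:,2]-=.005;q=proj(S,P);print('uptip',q[-1],'arc',q[[28,25,22]],'slant',q[[14,15]],'bottom',q[7],'lowtip',q[0])
print('rows from 104, cols from 318');print(S['pixels'][108:160:1,322:350].mean(2).astype(int))
E
```

```text
time: 27.12
tcp_pos: [0.677, 0.0839, 0.2835]
orientation: [1.0, 0.021, 0.001, 0.001]
ft_force: [0.7, -0.9, 4.7]
finger_gap: 0.0041
grip_force: 59.9
[ 0.138  -0.194   5.1013]
27.43 [0.677  0.0839 0.2835] [ 2.4011 -0.1484 -0.0654] [ 0.2835 -0.8561  5.1646] 0.004473977735439112 59.9295200407505
uptip [328.1884 139.238 ] arc [[328.6073 131.5908]
 [331.3459 127.4779]
 [335.6716 128.3488]] slant [[329.4434 156.9252]
 [337.987  152.4758]] bottom [332.3863 175.5845] lowtip [336.4181 166.6657]
rows from 104, cols from 318
[[186 199 207 212 213 148  54  30  28  30  34  28  29  28  28  28  27  26  27  27  26  27  29  28  26  28  27  30]
 [220 228 230 230 226 156  56  41  38  34  34  30  28  26  27  29  26  29  28  28  26  27  29  29  28  35  34  35]
 [223 232 232 231 210 130  55  51  43  36  33  28  27  26  27  26  28  28  27  25  27  28  27  26  32  41  40  37]
 [223 229 227 221 160  68  56  53  40  32  30  27  27  26  27  27  29  31  32  31  28  28  27  29  30  38  39  36]
 [207 208 201 191 137  80  72  57  38  30  29  27  27  26  27  28  30  32  35  32  29  27  27  30  32  30  29  28]
 [161 
[... 4699 characters left out ...]
 155 158]
 [151 153 155 154 153 153 151 150 149 149 146 149 150 147 119 115 104 119 145 154 155 151 152 153 152 153 156 158]
 [149 151 154 155 152 150 151 148 149 149 146 149 145 136 121 121 118 141 156 156 154 152 152 153 152 151 158 156]
 [151 151 155 154 152 150 149 150 150 148 135 135 129 120 124 144 151 154 158 158 155 153 152 154 153 152 156 157]
 [152 153 156 156 153 150 150 149 150 146 120 111 105 121 144 153 155 155 159 157 153 152 153 153 154 151 157 156]
 [153 153 158 157 152 151 150 151 150 142 121 123 118 138 153 154 155 154 158 158 153 151 153 152 151 152 159 158]
 [154 155 158 156 152 150 150 151 147 132 119 138 150 154 156 155 155 156 157 157 154 152 155 154 157 168 183 189]]
```

```bash
python3 drive.py '0 0 -0.001 0 0 0; 0 0 -0.001 0 0 0; 0 0 -0.001 0 0 0'; python3 drive.py '0 0 0 0 0 0; 0 0 0 0 0 0; 0 0 0 0 0 0; 0 0 0 0 0 0' 0.012;  python3 drive.py '0 0 0 0 0 0; 0 0 0 0 0 0; 0 0 0 0 0 0; 0 0 0 0 0 0' 0.03; python3 - <<'E'
from h import *
F=[]
for i in range(6):
    S=cam('scene');F.append(arm.read_state()['ft_force'])
print(np.mean(F,0));show()
E
```

```text
time: 27.8
tcp_pos: [0.6768, 0.0839, 0.2838]
orientation: [1.0, 0.021, 0.001, 0.001]
ft_force: [2.5, -0.5, 1.3]
finger_gap: 0.0042
grip_force: 59.8
time: 28.3
tcp_pos: [0.6765, 0.0839, 0.2839]
orientation: [1.0, 0.021, 0.0, 0.001]
ft_force: [0.0, 0.5, -0.1]
finger_gap: 0.0122
grip_force: 0.0
time: 28.8
tcp_pos: [0.6766, 0.0839, 0.284]
orientation: [1.0, 0.021, 0.001, 0.001]
ft_force: [-0.2, 0.2, -0.3]
finger_gap: 0.0301
grip_force: 0.0
[-0.0096  0.1543 -0.0053]
29.1 [0.6766 0.0839 0.284 ] [ 2.4046 -0.0773 -0.0626] [-0.457   0.3264  0.6452] 0.02992849626330584 0.0
```

```bash
python3 drive.py '-0.005 0 0 0 0 0; -0.015 0 0 0 0 0; -0.03 0 0 0 0 0; -0.05 0 0 0 0 0; -0.075 0 0 0 0 0; -0.1 0 0 0 0 0; -0.13 0 0 0 0 0; -0.16 0 0 0 0 0'; python3 drive.py '-0.02 -0.03 0 0 0 0; -0.05 -0.06 -0.02 0 0 0; -0.08 -0.1 -0.03 0 0 0; -0.1 -0.15 -0.03 0 0 0; -0.1 -0.2 -0.03 0 0 0; -0.1 -0.2 -0.03 0 0 0;-0.1 -0.2 -0.03 0 0 0;-0.1 -0.2 -0.03 0 0 0'; python3 - <<'E'
from h import *
show();np.set_printoptions(linewidth=250,threshold=100000)
im=[]
for i in range(12): im.append(cam('scene')['pixels'].astype(int))
S=cam('scene');T=cam('top')
a=cv2.imread('pics/scene0.png').astype(int)
# expected hanging hook
Rh=tool(2.4,0)[0];P=np.array([.7003,.085,.184])+Rh.apply(HK);q=proj(S,P)
print('pred uptip',q[-1],'top',q[22],'shank',q[16],'corner',q[14],'bottom',q[7],'lowtip',q[0],'blade c',proj(S,[P[7]+[0,0,-.109]]))
d=np.abs(im[-1]-a).sum(2)>60
m=d.astype(np.uint8);n,l,st,ce=cv2.connectedComponentsWithStats(m)
for i in range(1,n):
    if st[i,4]>30: print(st[i],ce[i])
print('motion',[int((np.abs(im[i+1]-im[i]).sum(2)>60)[:,230:400].sum()) for i in range(11)], int((np.abs(im[11]-im[0]).sum(2)>60)[:,230:400].sum()))
sub=d[95:245,290:370]
for r in range(0,150,2): print(95+r,''.join('#' if x else '.' for x in sub[r]))
cv2.imwrite('pics/end_s.png',S['pixels']);cv2.imwrite('pics/end_t.png',T['pixels'])
E
```

```text
time: 30.1
tcp_pos: [0.5151, 0.0772, 0.2839]
orientation: [1.0, 0.021, 0.001, 0.001]
ft_force: [0.4, -0.4, -0.2]
finger_gap: 0.0302
grip_force: 0.0
time: 31.1
tcp_pos: [0.4085, 0.2717, 0.3135]
orientation: [1.0, 0.02, 0.001, 0.001]
ft_force: [1.0, 0.3, -0.0]
finger_gap: 0.0302
grip_force: 0.0
31.1 [0.4085 0.2717 0.3135] [ 2.314  -0.0731 -0.0868] [ 1.0299  0.2643 -0.0063] 0.030232909847061257 0.0
pred uptip [328.2985 139.5289] top [335.7772 128.6083] shank [339.1327 151.4565] corner [329.5649 157.226 ] bottom [332.5212 175.8952] lowtip [336.5495 166.9535] blade c [[331.2975 208.8572]]
[  317     0   211   227 10761] [360.0529  91.9569]
[  468     0   144   313 17353] [540.6305 175.5821]
[ 595    0   45  175 3576] [622.4348  98.9136]
[634  37   6  13  43] [637.3721  44.0698]
[424 212  17  29 146] [433.8219 224.3356]
[623 226  17  55 535] [633.3178 257.6449]
[ 294  231   58   86 2315] [323.1391 280.0873]
[375 268  28  24 111] [392.5856 282.3423]
[208 271  24  11  44] [220.2955 276.7045]
[249 308  61  24 565] [273.6407 319.8354]
[284 313  23   9 113] [296.0177 317.0708]
[ 591  354   49  
[... 5762 characters left out ...]
....................
229 ................................................................................
231 .....................................#..........................................
233 ................................######..........................................
235 ..........................########..............................................
237 .....................#########..................................................
239 .....######....###########......................................................
241 ....###################.........................................................
243 ....######.#.###########........................................................
```

The arm now blocks the camera, so I'll move it away to the other side and check that the paddle hangs still.

```bash
python3 drive.py '0 0.05 0 0 0 0; 0 0.1 0 0 0 0; -0.03 0.15 0 0 0 0; -0.05 0.2 0 0 0 0; -0.07 0.25 0 0 0 0; -0.07 0.31 0 0 0 0;-0.07 0.36 0 0 0 0;-0.07 0.4 0 0 0 0'; python3 drive.py '0 0 0 0 0 0;0 0.05 0 0 0 0; 0 0.1 0 0 0 0;0 0.1 0 0 0 0;0 0.1 0 0 0 0;0 0.1 0 0 0 0;0 0.1 0 0 0 0;0 0.1 0 0 0 0'; python3 - <<'E'
from h import *
show()
im=[cam('scene')['pixels'].astype(int) for i in range(16)];S=cam('scene');T=cam('top')
a=cv2.imread('pics/scene0.png').astype(int)
d=np.abs(im[-1]-a).sum(2)>45
print('motion',[int((np.abs(im[i+1]-im[i]).sum(2)>60)[90:250,290:370].sum()) for i in range(15)], int((np.abs(im[15]-im[0]).sum(2)>60)[90:250,290:370].sum()))
sub=d[118:232,300:370]
for r in range(0,114,2): print(118+r,''.join('#' if x else '.' for x in sub[r]))
cv2.imwrite('pics/end_s.png',S['pixels']);cv2.imwrite('pics/end_t.png',T['pixels'])
E
```

```text
time: 32.8
tcp_pos: [0.355, -0.1317, 0.3141]
orientation: [1.0, 0.02, 0.001, 0.001]
ft_force: [1.8, 0.0, -0.5]
finger_gap: 0.03
grip_force: 0.0
time: 33.8
tcp_pos: [0.3596, -0.229, 0.3141]
orientation: [1.0, 0.021, 0.001, 0.001]
ft_force: [0.3, -0.1, 0.4]
finger_gap: 0.0299
grip_force: 0.0
33.8 [ 0.3596 -0.229   0.3141] [ 2.4588 -0.0937 -0.08  ] [ 0.289  -0.0743  0.3543] 0.029897050148613973 0.0
motion [3, 32, 17, 35, 75, 77, 53, 31, 10, 3, 14, 31, 50, 89, 65] 300
118 ......................................................................
120 ......................................................................
122 ......................................................................
124 ......................................................................
126 ......................................................................
128 .............................#####.##.................................
130 .............................##.#####.##..............................
132 ......................................###.............................
134 ...........................
[... 2943 characters left out ...]
.........................
214 ...................######################.............................
216 ...................#####################..............................
218 ..................####################................................
220 ..................################....................................
222 ..................############........................................
224 ....................######............................................
226 ......................................................................
228 ......................................................................
230 ......................................................................
```

Hook and paddle hang on the rail as predicted: hook top at row 128, blade around (331,208). I'll wait for the last swing to die down.

```bash
Z='0 0 0 0 0 0;0 0 0 0 0 0;0 0 0 0 0 0;0 0 0 0 0 0;0 0 0 0 0 0;0 0 0 0 0 0;0 0 0 0 0 0;0 0 0 0 0 0'; for i in 1 2 3 4 5 6 7 8 9 10; do python3 drive.py '0 0 0 0 0 0;0 0 0 0 0 0;0 0 0 0 0 0;0 0 0 0 0 0;0 0 0 0 0 0;0 0 0 0 0 0;0 0 0 0 0 0;0 0 0 0 0 0' >/dev/null; done; python3 - <<'E'
from h import *
show()
im=[cam('scene')['pixels'].astype(int) for i in range(14)]
for j in (0,4,7,10,13): print([int((np.abs(x-im[j]).sum(2)>60)[90:250,290:370].sum()) for x in im])
b=cv2.imread('pics/top0.png').astype(int);T=cam('top')['pixels'].astype(int);d=(np.abs(T-b).sum(2)>80)
for n,(u,v) in dict(apple=(404,198),lemon=(338,240),mandarin=(239,215)).items(): print(n,int(d[v-10:v+10,u-10:u+10].sum()))
E
```

```text
44.7 [ 0.3595 -0.2296  0.3139] [ 2.4031 -0.0737 -0.0602] [-0.2189  0.1217  0.4164] 0.030133553477162584 0.0
[0, 0, 0, 0, 0, 0, 0, 0, 0, 0, 0, 0, 0, 0]
[0, 0, 0, 0, 0, 0, 0, 0, 0, 0, 0, 0, 0, 0]
[0, 0, 0, 0, 0, 0, 0, 0, 0, 0, 0, 0, 0, 0]
[0, 0, 0, 0, 0, 0, 0, 0, 0, 0, 0, 0, 0, 0]
[0, 0, 0, 0, 0, 0, 0, 0, 0, 0, 0, 0, 0, 0]
apple 0
lemon 4
mandarin 1
```

All still, and the fruit hasn't moved. Handing in.

```bash
python3 -c "
from rig import arm
print(arm.hand_in())"
```

```text
the job is handed in; nothing more can be done
None
```

The paddle hangs still on the S-hook over the rail near its middle, and I handed the job in at about 45 s with the fruit in place; on the first approach to the rail the hook's slanted middle touched it at about 8 N, so I backed out and re-entered lower.

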